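Load the planer sled from behind the finishing tins

ROBOT

A 6-joint arm with a two-finger parallel gripper is mounted at the origin on the work surface. World frame = base frame: x ahead of the robot, y to its left, z up, the work surface at z = 0. Lengths are in mm, angles in rad, forces in N, time in s.
With the tool pointing down it reaches from about 325 to 775 mm from the base axis. Payload 5.5 kg.
Tool frame: the origin (TCP) lies between the finger pads; the fingertips stand 19 mm ahead of it and the grasp point (between the pads) is the TCP; z points along the fingers, x is the direction in which the jaws open and shut, and the axes are right-handed (so a half turn about z gives the same grasp; the last joint's range is limited). The gripper opens to 88 mm and grips with 3 to 60 N. Pads are 20 mm wide; open, the fingers measure 115 mm over their backs; the gripper's body (75 mm by 178 mm) begins 61 mm behind the grasp point.
Start: joints at [-1.353, 0.091, 1.231, -0, 1.82, -0.057], TCP at [162.812, -577.502, 241.631] pointing down, gripper open.
Joint ranges: [-2.87, 2.87], [-0.86, 2.18], [0.17, 2.46], [-1.51, 4.65], [0.06, 2.69], [-2.65, 2.65]. Speed limits (rad/s): [2.57, 2.57, 3.01, 3.14, 3.14, 3.14].

INTERFACE

Orientations are given as a rotation vector (axis times angle).
In Python, from workcell import arm gives the robot as it stands.
- The arm moves only by the shell command python3 -m pendant 'ROWS'. ROWS is JSON, a list of rows, each an object with "travel": the shift along the tool's x, y, z in m, a list of three; "rot": the turn, a rotation vector about the tool's x, y, z in rad, a list of three; "jaw": the closure, from 0 (fully open) to 1 (shut). A call has 1 to 5 rows; each row is the pose to reach, as a shift and turn from the pose commanded when the call began, along the tool's axes at that moment; what a row does not reach only later rows make up. A row lasts 1/12 s, in which the tool goes at most 41.7 mm and 7.16 degrees, less where a joint would pass 70% of its speed; a pose out of reach is approached as far as the arm can. A call with a gripper value outside its range is refused whole. The fingers move at their own pace and stop on an object; the grip force is fixed at half the most. Time passes only in rows, so rows that repeat a pose let the fingers close. It gives the time, the measured TCP pose, the force and the opening at its end, in the units of the state.
- arm.sense(): the state, without advancing time (a new reading comes with each control period).
- arm.camera(name): name is "scene" or "top" or "wrist"; returns a dict with "image" (384x512x3 uint8, red, green, blue), "mtx" (3x3 intrinsics, pixels), "rvec" (rotation vector, rad) and "tvec" (3), from world to camera coordinates, as OpenCV has them. Camera axes: x right, y down, z forward; pixel columns grow to the right and rows downward; lengths in mm; the calibration is good to about 2 mm. A picture is of the moment at which its call begins. There is no depth.
- arm.sign_off(): hands the job in, once; it reports no verdict.
Trained networks look in the newest picture that a camera, given by its name, has taken for a name from the list of things; names that differ only in an ending like _2 or _b are one class to them, and where a whole thing is asked for, a point or a joint stands for the part that bears it (a point fixed in the world has none). Each returns a list of dicts, best first, with "conf" (0 to 1); they miss things now and then, are a little off and sometimes report something else, mostly with a low value. They report only what shows in the picture. A call takes as long as a camera call.
- arm.spot_in(camera, label): "bbox" ([left, top, width, height] in pixels, round what is visible of it).
- arm.trace(camera, label): "pixels" (384x512 bool, what is visible of it) and "bbox" ([left, top, width, height] in pixels, round what is visible of it).
- arm.tip_of(camera, label): "at" ([column, row] in pixels: a listed point, or the origin of a listed thing).
The state is a dict: "t": time; "joints": joint angles; "qd": joint speeds; "effort": joint torques, N m; "eef_pos": TCP position; "tool_rot": TCP orientation; "force": force on the tool from outside, world axes, zero at the start; "moment": the same for the moment, N m; "gripper_width": finger opening in mm.
Only numpy, scipy, OpenCV 4.12 (cv2) and the standard library are available. Lean on these libraries where they do the work, as an engineer would, in place of code of your own. Each camera call takes 0.05 s, during which the arm holds its last target.

TASK

Load the hardwood blank onto the planer sled. First clear the three containers that stand in front of it out of the tray onto the grey side mat, then lay the blank flat and lengthwise, centred on the sled's black strip, and only then put each container back, centred on the pad of its own colour. Keep the containers upright all the time and leave the hammer alone.

Things in the scene. Friction and masses are not known exactly. Their poses are not given: they have to be found in the camera images.
- tin_mid (a point): Red square tin, upright, 44 x 44 mm and 56 mm tall plus a 10 mm steel screw cap (22 mm wide, off centre). This point: on its middle axis, 28 mm above its underside. z is up through the cap, x and y are square to its flat sides. About 0.22 kg.
- jar_mid (a point): Blue round jar with a white lid, upright, 48 mm diameter, 70 mm tall with the lid. This point: on its axis, 35 mm above its underside. z is up. About 0.25 kg.
- can_mid (a point): Green round can with a small steel cone spout on top, upright, 46 mm diameter, body 60 mm tall, 76 mm with the spout. This point: on its axis, 30 mm above its underside. z is up. About 0.2 kg.
- blank_mid (a point): Light hardwood blank with a dark stripe along it, 130 (its x) x 40 (y) x 44 mm tall (z), 0.16 kg. This point: its centre. At the start it lies in the dark wooden tray, on its floor (12 mm above the bench), crosswise beyond the row of containers and about 10 mm from them, so they stand where a finger must go. Tray rim: top 20 mm above the bench, 30 mm or more behind the blank.
- pad_red: Red round pad, 70 mm diameter, 3 mm thick, fixed in the dark wooden tray: home of the red tin, which starts on it, nearly centred and square to the row. Origin: centre of its underside, 12 mm above the bench (top at 15 mm). The three pads form a row, 76 mm apart, in any order; their y runs along the row, x away from the robot to the blank.
- pad_blue: Blue round pad, 70 mm diameter, 3 mm thick, fixed in the dark wooden tray: home of the blue jar, which starts on it, nearly centred and square to the row. Origin: centre of its underside, 12 mm above the bench (top at 15 mm). The three pads form a row, 76 mm apart, in any order; their y runs along the row, x away from the robot to the blank.
- pad_green: Green round pad, 70 mm diameter, 3 mm thick, fixed in the dark wooden tray: home of the green can, which starts on it, nearly centred and square to the row. Origin: centre of its underside, 12 mm above the bench (top at 15 mm). The three pads form a row, 76 mm apart, in any order; their y runs along the row, x away from the robot to the blank.
- mat: Grey side mat lying flat on the bench, left or right of the tray, 280 mm (its x, roughly away from the robot) by 120 mm (its y), 3 mm thick, empty at the start. Origin: centre of its underside, on the bench; z up.
- sled: Planer sled, fixed, on the other side of the tray from the mat: white board 280 (its x, roughly away from the robot) x 130 mm (y), aluminium runners along the long edges (tops 18 mm above the bench, 114 mm apart), dark end stop (top 22 mm). Central black rubber strip 150 (x) x 60 mm (y), top 14 mm above the bench. Origin: below the strip's centre, on the bench.
- hammer: Hammer lying on the bench beyond the tray, a bystander. Origin: under its middle; x runs along the handle towards the head.

How it is judged:
By the outcome, as a careful person would: the job done as asked, in the order asked, and still so for the second after the job is handed in, with the robot touching nothing.
It also fails if it takes over 141 s, if anything falls off the work surface, if the arm or the gripper's body presses on something with over 40 N, if the wrist force passes 120 N, or if a joint passes its speed limit or range.

## Working session

There is one attempt and no reset: what is moved stays moved. The work goes in short steps, Python scripts to look and compute and a shell command to move; the robot and the scene stay as the last step left them, time stands still between calls to the robot, and variables do not carry over. Pictures are saved under pics/ and viewed, and the job is handed in when it is done.

```bash
ls; mkdir -p pics; python3 - <<'E'
from workcell import arm
import cv2,json
s=arm.sense();print(s)
for n in ["scene","top"]:
    c=arm.camera(n);cv2.imwrite(f"pics/{n}0.png",c["image"][:,:,::-1])
    print(n,c["mtx"],c["rvec"],c["tvec"])
    for l in ["tin_mid","jar_mid","can_mid","blank_mid","pad_red","pad_blue","pad_green","mat","sled","hammer"]:
        print(l,[(d["at"],round(d["conf"],2)) for d in arm.tip_of(n,l)][:2])
E
```

```text
pics
{'t': 0.0, 'joints': array([-1.35266580e+00,  9.18414674e-02,  1.23188340e+00, -1.36706614e-05,
        1.81981214e+00, -5.67055575e-02]), 'qd': array([-0.00057706, -0.000588  ,  0.00184037, -0.00096283,  0.00160504,
        0.00194405]), 'effort': array([ 1.87465936e-03, -4.46451902e+01, -4.06443501e+01,  7.00858142e-02,
        2.95113469e-02, -1.49124207e-04]), 'eef_pos': array([ 162.76634919, -577.22265257,  240.51867498]), 'tool_rot': array([-2.50380614e+00,  1.89544318e+00,  2.33927227e-03]), 'force': array([ 0.12399962, -0.16294707, -0.51925864]), 'moment': array([-0.02878254, -0.00875127,  0.03382417]), 'gripper_width': 87.8225819506473}
scene [[416.67537579   0.         255.21450602]
 [  0.         416.67537579 204.95345176]
 [  0.           0.           1.        ]] [ 1.19057716  2.32153067 -0.99814527] [ 362.18878439 -302.97589573 1420.77284797]
tin_mid [([268.6, 191.3], 0.89)]
jar_mid [([246.2, 181.4], 0.58)]
can_mid [([248.9, 182.3], 0.58), ([292.0, 205.7], 0.57)]
blank_mid [([257.3, 210.0], 0.98), ([290.9, 205.5], 0.26)]
pad_red [([267.4, 203.4], 0.39)]
pad_blue [([245.0, 189.8], 0.5)]
pad_green [([294.5, 214.4], 0.71)]
mat [([244.0, 178.5], 0.35)]
sled [([201.0, 162.0], 0.74)]
hammer [([270.1, 197.3], 0.68), ([202.6, 268.3], 0.65)]
top [[498.80087733   0.         262.79833691]
 [  0.         498.80087733 188.70074814]
 [  0.           0.           1.        ]] [ 2.17116755 -2.02167391  0.23059596] [-41.88306574 654.27301159 988.55952314]
tin_mid [([262.1, 244.2], 0.87)]
jar_mid [([300.3, 247.3], 0.85)]
can_mid [([233.1, 239.2], 0.9)]
blank_mid [([266.4, 217.9], 0.6)]
pad_red [([264.0, 247.0], 0.65), ([266.5, 214.7], 0.45)]
pad_blue [([302.7, 245.4], 0.87), ([276.3, 139.0], 0.7)]
pad_green [([233.0, 240.9], 0.86)]
mat [([127.0, 244.5], 0.8)]
sled [([390.6, 276.2], 0.72)]
hammer [([276.1, 138.7], 0.64)]
```

View pics/top0.png

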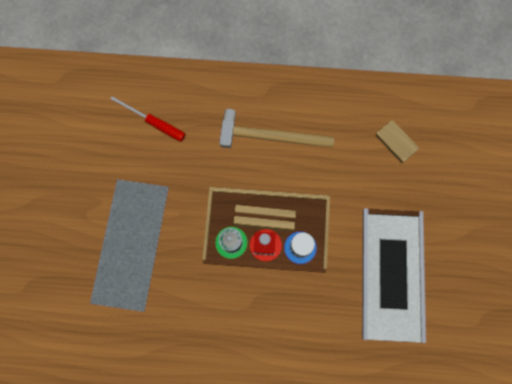

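View pics/scene0.png

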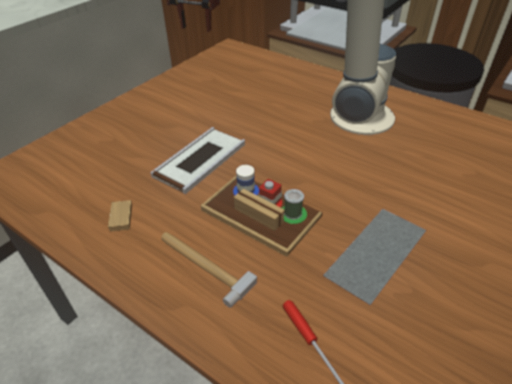

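The top view shows can (232,240), tin (265,245) and jar (301,246) in a row in the tray. The blank is behind them at (265,217), the mat at the left (130,245), and the sled strip at the right (393,274). The scene view agrees.

```bash
cat > h.py <<'E'
from workcell import arm
import numpy as np, cv2
from scipy.spatial.transform import Rotation as R
def proj(c,P):
    return cv2.projectPoints(np.float64(P).reshape(-1,1,3),c["rvec"],c["tvec"],c["mtx"],None)[0].reshape(-1,2)
def world(c,px,z):
    px=np.atleast_2d(np.float64(px)); M,_=cv2.Rodrigues(np.float64(c["rvec"])); t=np.float64(c["tvec"]).ravel()
    d=np.c_[px,np.ones(len(px))]@np.linalg.inv(c["mtx"]).T@M; o=-M.T@t
    return o+d*((z-o[2])/d[:,2])[:,None]
def rect(c,mask,z):
    ys,xs=np.nonzero(mask); w=world(c,np.c_[xs,ys],z)[:,:2].astype(np.float32)
    (cx,cy),(a,b),th=cv2.minAreaRect(w)
    if a<b: a,b,th=b,a,th+90
    return round(cx,1),round(cy,1),round(a),round(b),round((th+90)%180-90,1)
def snap(n,f):
    c=arm.camera(n); im=cv2.resize(c["image"],None,fx=1.5,fy=1.5,interpolation=cv2.INTER_CUBIC)
    cv2.imwrite(f"pics/{f}.png",im[:,:,::-1]); return c
def move(P,yaw=None):
    """print shift in tool axes (m) and rot from current measured pose to TCP P, pointing down, tool x at yaw (deg)"""
    s=arm.sense(); T=R.from_rotvec(s["tool_rot"]); 
    print("pos",s["eef_pos"].round(1),"yaw",round(np.degrees(np.arctan2(*T.as_matrix()[[1,0],0])),2),"F",s["force"].round(1),"w",round(s["gripper_width"],1),"t",round(s["t"],2))
    print("travel",(T.inv().apply(np.array(P)-s["eef_pos"])/1000).round(4))
    if yaw is not None:
        a=np.radians(yaw); G=R.from_matrix(np.c_[[np.cos(a),np.sin(a),0],[np.sin(a),-np.cos(a),0],[0,0,-1]])
        print("rot",(T.inv()*G).as_rotvec().round(4))
E
python3 - <<'E'
from h import *
c=arm.camera("top")
z={"mat":3,"sled":12,"pad_red":15,"pad_blue":15,"pad_green":15,"blank_mid":56,"tin_mid":40,"jar_mid":40,"can_mid":40}
for l in z:
    d=arm.trace("top",l)
    print(l,[(round(x["conf"],2),rect(c,x["pixels"],z[l])) for x in d[:1]])
for l,zz in [("tin_mid",43),("jar_mid",50),("can_mid",45),("blank_mid",34),("pad_red",12),("pad_blue",12),("pad_green",12),("sled",0),("mat",0)]:
    for d in arm.tip_of("top",l)[:1]: print(l,d["conf"],world(c,d["at"],zz).round(1))
# strip
im=c["image"].astype(int).sum(2)
m=np.zeros(im.shape,bool); m[230:320,370:420]=im[230:320,370:420]<130
print("strip",rect(c,m,14),m.sum())
s=arm.sense();print(s["eef_pos"],R.from_rotvec(s["tool_rot"]).as_matrix().round(2))
E
```

```text
mat [(0.79, (527.3, 292.0, 280, 123, -3.9))]
sled [(0.64, (503.0, -289.6, 282, 134, 1.5))]
pad_red [(0.81, (543.6, -9.4, 68, 66, -50.7))]
pad_blue [(0.51, (542.0, -84.0, 69, 64, 48.9))]
pad_green [(0.87, (538.5, 65.2, 66, 54, -61.4))]
blank_mid [(0.91, (597.2, -1.3, 131, 47, 87.9))]
tin_mid [(0.83, (544.5, -5.6, 52, 43, 3.8))]
jar_mid [(0.58, (547.0, -86.3, 50, 45, 3.4))]
can_mid [(0.8, (545.7, 67.8, 52, 47, 4.6))]
tin_mid 0.79 [[534.8  -6.6  43. ]]
can_mid 0.88 [[542.1  58.7  45. ]]
blank_mid 0.89 [[608.5  -8.6  34. ]]
pad_blue 0.64 [[544.5 -88.9  12. ]]
pad_green 0.69 [[544.2  67.2  12. ]]
sled 0.73 [[ 501. -296.    0.]]
mat 0.79 [[524.7 299.    0. ]]
strip (501.3, -289.9, 143, 53, 1.0) 1631
[ 162.81618071 -577.49986336  241.62879686] [[ 0.27 -0.96 -0.  ]
 [-0.96 -0.27  0.  ]
 [-0.    0.   -1.  ]]
```

```bash
python3 - <<'E'
from h import *
move([470,-10,300],-92)
E
```

```text
pos [ 162.8 -577.5  241.6] yaw -74.25 F [ 0.1 -0.1 -1. ] w 87.7 t 2.05
travel [-0.4628 -0.4497 -0.0584]
rot [0.     0.     0.3097]
```

```bash
python3 -m pendant '[{"travel":[-0.03,-0.028,-0.004],"rot":[0,0,0],"jaw":0},{"travel":[-0.06,-0.057,-0.008],"rot":[0,0,0],"jaw":0},{"travel":[-0.09,-0.086,-0.012],"rot":[0,0,0],"jaw":0},{"travel":[-0.12,-0.115,-0.016],"rot":[0,0,0],"jaw":0},{"travel":[-0.148,-0.143,-0.02],"rot":[0,0,0],"jaw":0}]'
python3 -m pendant '[{"travel":[-0.03,-0.028,-0.004],"rot":[0,0,0],"jaw":0},{"travel":[-0.06,-0.057,-0.008],"rot":[0,0,0],"jaw":0},{"travel":[-0.09,-0.086,-0.012],"rot":[0,0,0],"jaw":0},{"travel":[-0.12,-0.115,-0.016],"rot":[0,0,0],"jaw":0},{"travel":[-0.148,-0.143,-0.02],"rot":[0,0,0],"jaw":0}]'
python3 -m pendant '[{"travel":[-0.03,-0.028,-0.004],"rot":[0,0,0.06],"jaw":0},{"travel":[-0.06,-0.057,-0.008],"rot":[0,0,0.12],"jaw":0},{"travel":[-0.09,-0.086,-0.012],"rot":[0,0,0.19],"jaw":0},{"travel":[-0.12,-0.115,-0.016],"rot":[0,0,0.25],"jaw":0},{"travel":[-0.148,-0.143,-0.02],"rot":[0,0,0.31],"jaw":0}]'
python3 - <<'E'
from h import *
move([470,-10,300],-92)
c=snap("wrist","w1")
M,_=cv2.Rodrigues(np.float64(c["rvec"]));print("cam",(-M.T@np.float64(c["tvec"]).ravel()).round(1),c["mtx"][0,0])
E
```

```text
t: 2.47
eef_pos: [260.7, -394.5, 261.8]
tool_rot: [-2.504, 1.897, -0.0]
force: [1.2, 0.1, -0.8]
gripper_width: 87.7
t: 2.88
eef_pos: [358.1, -213.0, 282.2]
tool_rot: [-2.504, 1.897, -0.002]
force: [0.5, -1.4, -0.1]
gripper_width: 87.7
t: 3.3
eef_pos: [455.7, -31.5, 302.2]
tool_rot: [-2.179, 2.263, -0.001]
force: [0.7, -0.4, 0.4]
gripper_width: 87.6
pos [455.7 -31.5 302.2] yaw -92.17 F [ 0.7 -0.4  0.4] w 87.6 t 3.3
travel [-0.022  -0.0135  0.0022]
rot [-0.0012 -0.0001 -0.0029]
cam [527.9 -34.3 446.1] 331.2075148661668
```

View pics/w1.png

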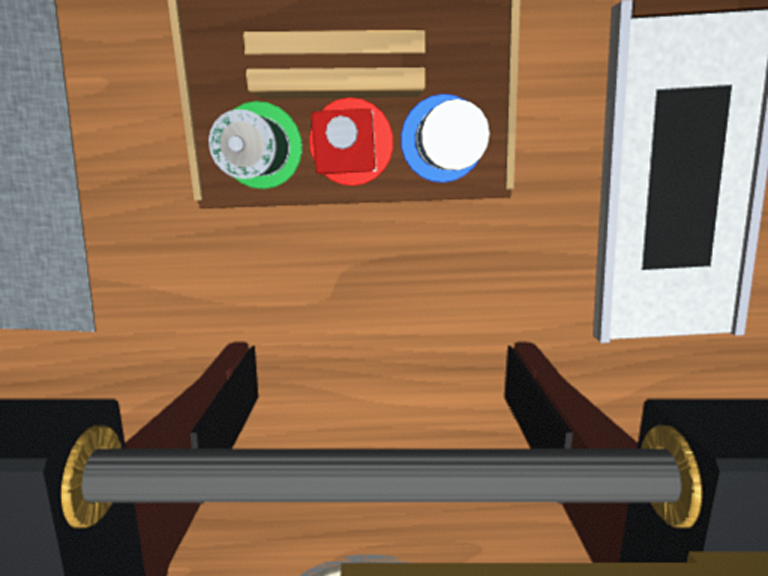

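The wrist view shows the can (243,143), tin (345,140), jar (452,135), blank (335,60) and strip (687,175) in the enlarged picture, so everything is visible. I'll measure them here.

```bash
cat >> h.py <<'E'
def circ(c,mask,z):
    ys,xs=np.nonzero(mask); w=world(c,np.c_[xs,ys],z)[:,:2].astype(np.float32)
    (x,y),r=cv2.minEnclosingCircle(w); return round(x,1),round(y,1),round(2*r,1)
def big(m):
    n,l,s,_=cv2.connectedComponentsWithStats(m.astype(np.uint8)); k=1+np.argmax(s[1:,4]); return l==k
E
python3 - <<'E'
from h import *
c=arm.camera("wrist"); im=c["image"]; h=cv2.cvtColor(im,cv2.COLOR_RGB2HSV).astype(int)
H,S,V=h[...,0],h[...,1],h[...,2]
top=np.zeros(H.shape,bool); top[:150]=1
print("jar lid z85",circ(c,big(top&(S<40)&(V>200)&(np.arange(512)<360)),85))
for l,z in [("pad_red",15),("pad_green",15),("pad_blue",15)]:
    d=arm.trace("wrist",l)
    if d: print(l,d[0]["conf"],circ(c,d[0]["pixels"],z))
g={"g":(H>45)&(H<75)&(S>150),"b":(H>100)&(H<120)&(S>130),"r":((H<4)|(H>175))&(S>180)&(V>200)}
for k in g: print(k,circ(c,big(g[k]&top),15))
for l,z in [("tin_mid",43),("jar_mid",50),("can_mid",45),("blank_mid",34),("pad_red",12),("pad_blue",12),("pad_green",12),("sled",0),("mat",0)]:
    for d in arm.tip_of("wrist",l)[:1]: print(l,round(d["conf"],2),world(c,d["at"],z)[0].round(1))
tr=big(top&((H<4)|(H>175))&(S>180)&(V<=200)&(V>110)); print("tintop",rect(c,tr,71))
tp=(np.array(np.nonzero(tr)).T).mean(0);print(tp)
st=np.zeros(H.shape,bool); st[50:190,415:500]=(V<70)[50:190,415:500]; print("strip",rect(c,big(st),14))
bl=np.zeros(H.shape,bool); bl[15:65,155:290]=((S<140)&(V>150))[15:65,155:290]; print("blank",rect(c,bl,56))
d=arm.trace("wrist","can_mid"); print("can",[(x["conf"],x["bbox"]) for x in d[:2]])
for x,z in ((d[0],75),): print(circ(c,x["pixels"],z))
# check spout tip px
print("spout",world(c,[[236/1.5,143/1.5]],91).round(1))
np.save("w1.npy",im)
E
```

```text
jar lid z85 (542.4, -86.5, 46.2)
pad_red 0.87 (542.9, -10.4, 69.8)
pad_green 0.65 (542.9, 64.7, 68.6)
pad_blue 0.9 (542.8, -85.9, 70.7)
g (542.8, 65.4, 68.8)
b (542.3, -85.9, 69.8)
r (542.6, -10.3, 69.0)
tin_mid 0.91 [540.4  -9.4  43. ]
jar_mid 0.97 [541.4 -83.9  50. ]
can_mid 0.97 [542.3  64.3  45. ]
blank_mid 0.94 [596.8  -1.4  34. ]
pad_blue 0.46 [ 500.1 -287.2   12. ]
sled 0.66 [ 496.  -292.7    0. ]
mat 0.64 [527.4 291.3   0. ]
tintop (541.9, -6.6, 50, 45, 0.9)
[ 97.92971246 234.58146965]
strip (499.9, -291.2, 148, 59, 1.1)
blank (597.8, -4.0, 130, 39, 88.3)
can [(0.93, [146.0, 76.4, 52.9, 43.9])]
(541.7, 60.3, 56.3)
spout [[544.6  70.5  91. ]]
```

```bash
python3 - <<'E'
from h import *
move([543,67,140],-90)
E
```

```text
pos [455.1 -34.2 301.7] yaw -92.06 F [-0.2  0.1  1.2] w 87.8 t 4.05
travel [-0.1043 -0.0842  0.1617]
rot [-0.0001  0.     -0.036 ]
```

```bash
python3 -m pendant '[{"travel":[-0.026,-0.021,0.02],"rot":[0,0,-0.018],"jaw":0.27},{"travel":[-0.052,-0.042,0.04],"rot":[0,0,-0.036],"jaw":0.27},{"travel":[-0.078,-0.063,0.065],"rot":[0,0,-0.036],"jaw":0.27},{"travel":[-0.104,-0.084,0.09],"rot":[0,0,-0.036],"jaw":0.27},{"travel":[-0.104,-0.084,0.12],"rot":[0,0,-0.036],"jaw":0.27}]'
python3 - <<'E'
from h import *
c=snap("wrist","w2");move([543,67,52],-90)
E
```

```text
t: 4.47
eef_pos: [545.1, 70.9, 180.1]
tool_rot: [-2.225, 2.215, 0.001]
force: [0.7, -0.4, 0.1]
gripper_width: 64.3
pos [541.3  69.1 172. ] yaw -89.78 F [-0.1  0.4 -5.4] w 64.2 t 4.52
travel [ 0.0021 -0.003   0.12  ]
rot [ 0.0115 -0.0002  0.0038]
```

View pics/w2.png

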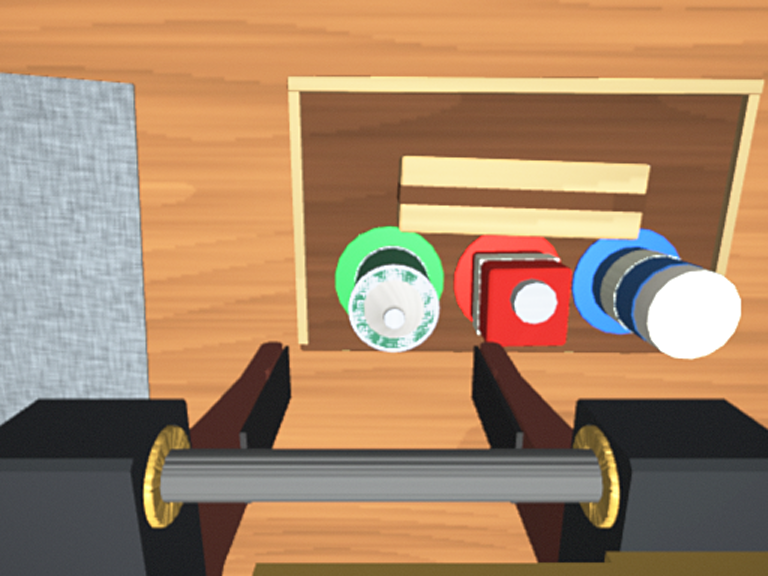

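The can's top (394,308), tin top (525,303), jar lid (693,310) and blank are in clear view, and the pads around the can, tin and jar agree. I'll measure the tops here.

```bash
python3 - <<'E'
from h import *
c=arm.camera("wrist"); im=c["image"]; h=cv2.cvtColor(im,cv2.COLOR_RGB2HSV).astype(int)
H,S,V=h[...,0],h[...,1],h[...,2]
print(world(c,np.array([[394,308]])/1.5,75).round(1),"can", world(c,np.array([[395,318]])/1.5,91).round(1))
print("tin corners",world(c,np.array([[486,262],[568,262],[568,346],[481,346]])/1.5,71).round(1).tolist(), )
print("jar",world(c,np.array([[693,310]])/1.5,85).round(1))
print("blank corners",world(c,np.array([[402,156],[650,164],[640,238],[399,231]])/1.5,56).round(1).tolist())
for k,m in {"g":(H>45)&(H<75)&(S>150)&(V>120),"r":((H<4)|(H>175))&(S>150),"b":(H>100)&(H<120)&(S>150)&(V>150)}.items(): print(k,circ(c,big(m),15))
for n in("can_mid","jar_mid","tin_mid"):
  for z,l in ((45,n),):
    for d in arm.tip_of("wrist",l)[:1]: print(l,round(d["conf"],2),world(c,d["at"],z)[0].round(1))
move([543,67,52],-90)
E
```

```text
[[539.7  62.1  75. ]] can [[539.7  62.1  91. ]]
tin corners [[562.7, 16.1, 71.0], [562.9, -25.0, 71.0], [517.7, -29.9, 71.0], [517.6, 15.9, 71.0]]
jar [[542.3 -83.   85. ]]
blank corners [[613.7, 58.4, 56.0], [610.2, -66.7, 56.0], [572.6, -67.3, 56.0], [575.9, 59.4, 56.0]]
g (550.4, 79.2, 60.8)
r (527.6, -22.7, 78.2)
b (542.5, -85.7, 69.3)
jar_mid 0.89 [541.7 -89.3  45. ]
tin_mid 0.97 [540.   -8.8  45. ]
pos [543.1  66.7 183.7] yaw -89.99 F [ 0.1 -0.6  1. ] w 64.2 t 4.72
travel [-0.0003  0.0004  0.1317]
rot [-0.0022 -0.0001  0.0002]
```

```bash
python3 -m pendant '[{"travel":[0.004,0.002,0.03],"rot":[0,0,0],"jaw":0.27},{"travel":[0.004,0.002,0.06],"rot":[0,0,0],"jaw":0.27},{"travel":[0.004,0.002,0.09],"rot":[0,0,0],"jaw":0.27},{"travel":[0.004,0.002,0.115],"rot":[0,0,0],"jaw":0.27},{"travel":[0.004,0.002,0.132],"rot":[0,0,0],"jaw":0.27}]'
python3 -m pendant '[{"travel":[0,0,0],"rot":[0,0,0],"jaw":0.4},{"travel":[0,0,0],"rot":[0,0,0],"jaw":0.55},{"travel":[0,0,0],"rot":[0,0,0],"jaw":0.7},{"travel":[0,0,0],"rot":[0,0,0],"jaw":0.7},{"travel":[0,0,0],"rot":[0,0,0],"jaw":0.7}]'
```

```text
t: 5.13
eef_pos: [541.3, 62.3, 50.5]
tool_rot: [-2.219, 2.221, -0.003]
force: [-0.4, -0.3, -1.0]
gripper_width: 64.3
t: 5.55
eef_pos: [542.6, 63.1, 53.2]
tool_rot: [-2.219, 2.218, -0.006]
force: [-1.0, -0.4, 8.0]
gripper_width: 45.9
```

```bash
python3 -m pendant '[{"travel":[0,0,-0.01],"rot":[0,0,0],"jaw":0.7},{"travel":[0,0,-0.025],"rot":[0,0,0],"jaw":0.7},{"travel":[0,0,-0.045],"rot":[0,0,0],"jaw":0.7},{"travel":[0,0,-0.065],"rot":[0,0,0],"jaw":0.7},{"travel":[0,0,-0.065],"rot":[0,0,0],"jaw":0.7}]'
python3 - <<'E'
from h import *
move([612,286,118],-90)
E
```

```text
t: 5.97
eef_pos: [543.0, 63.4, 120.3]
tool_rot: [-2.218, 2.216, -0.008]
force: [0.6, 0.1, -1.1]
gripper_width: 45.7
pos [543.   63.4 120.3] yaw -89.95 F [ 0.6  0.1 -1.1] w 45.7 t 5.97
travel [-0.2225 -0.0692  0.003 ]
rot [-0.008   0.0005  0.0009]
```

```bash
python3 -m pendant '[{"travel":[-0.025,-0.008,0],"rot":[0,0,0],"jaw":0.7},{"travel":[-0.058,-0.018,0],"rot":[0,0,0],"jaw":0.7},{"travel":[-0.092,-0.029,0],"rot":[0,0,0],"jaw":0.7},{"travel":[-0.126,-0.04,0],"rot":[0,0,0],"jaw":0.7},{"travel":[-0.16,-0.051,0],"rot":[0,0,0],"jaw":0.7}]'
python3 -m pendant '[{"travel":[-0.03,-0.009,0],"rot":[0,0,0],"jaw":0.7},{"travel":[-0.052,-0.015,0],"rot":[0,0,0],"jaw":0.7},{"travel":[-0.062,-0.018,0.01],"rot":[0,0,0],"jaw":0.7},{"travel":[-0.062,-0.018,0.03],"rot":[0,0,0],"jaw":0.7},{"travel":[-0.062,-0.018,0.05],"rot":[0,0,0],"jaw":0.7}]'
python3 - <<'E'
from h import *
move([612,286,41],-90)
E
```

```text
t: 6.38
eef_pos: [591.7, 224.7, 113.7]
tool_rot: [2.221, -2.22, -0.001]
force: [-0.8, 0.1, -1.7]
gripper_width: 45.7
t: 6.8
eef_pos: [609.8, 285.7, 63.4]
tool_rot: [-2.223, 2.219, -0.001]
force: [0.3, -0.5, -2.8]
gripper_width: 45.4
pos [609.8 285.7  63.4] yaw -89.89 F [ 0.3 -0.5 -2.8] w 45.4 t 6.8
travel [-0.0003 -0.0022  0.0224]
rot [-0.0005 -0.0002  0.0019]
```

```bash
python3 -m pendant '[{"travel":[0,0,0.01],"rot":[0,0,0],"jaw":0.7},{"travel":[0,0,0.018],"rot":[0,0,0],"jaw":0.7},{"travel":[0,0,0.022],"rot":[0,0,0],"jaw":0.7},{"travel":[0,0,0.024],"rot":[0,0,0],"jaw":0.7},{"travel":[0,0,0.024],"rot":[0,0,0],"jaw":0.7}]'
python3 -m pendant '[{"travel":[0,0,0.001],"rot":[0,0,0],"jaw":0.7},{"travel":[0,0,0.002],"rot":[0,0,0],"jaw":0.7},{"travel":[0,0,0.002],"rot":[0,0,0],"jaw":0.7}]'
```

```text
t: 7.22
eef_pos: [610.2, 285.1, 41.6]
tool_rot: [-2.221, 2.22, -0.001]
force: [-0.9, 0.0, -0.7]
gripper_width: 45.8
t: 7.47
eef_pos: [610.5, 285.3, 41.3]
tool_rot: [-2.22, 2.219, -0.002]
force: [-3.4, -2.8, 5.8]
gripper_width: 46.1
```

```bash
python3 -m pendant '[{"travel":[0,0,0],"rot":[0,0,0],"jaw":0.42},{"travel":[0,0,0],"rot":[0,0,0],"jaw":0.35},{"travel":[0,0,0],"rot":[0,0,0],"jaw":0.27},{"travel":[0,0,0],"rot":[0,0,0],"jaw":0.27}]'
python3 -m pendant '[{"travel":[0,0,-0.02],"rot":[0,0,0],"jaw":0.27},{"travel":[0,0,-0.05],"rot":[0,0,0],"jaw":0.27},{"travel":[0,0,-0.09],"rot":[0,0,0],"jaw":0.27},{"travel":[0.03,0.008,-0.11],"rot":[0,0,0],"jaw":0.27},{"travel":[0.06,0.016,-0.12],"rot":[0,0,0],"jaw":0.27}]'
python3 - <<'E'
from h import *
move([540,-7,165],-90)
c=snap("top","t1")
E
```

```text
t: 7.8
eef_pos: [609.8, 285.3, 38.6]
tool_rot: [-2.222, 2.22, -0.0]
force: [-0.6, 0.4, -0.1]
gripper_width: 63.3
t: 8.22
eef_pos: [594.9, 226.3, 163.3]
tool_rot: [-2.221, 2.213, -0.005]
force: [1.1, -0.8, 0.3]
gripper_width: 64.0
pos [594.9 226.3 163.3] yaw -89.8 F [ 1.1 -0.8  0.3] w 64.0 t 8.22
travel [ 0.2331  0.0557 -0.0026]
rot [-0.0064  0.0022  0.0034]
```

View pics/t1.png

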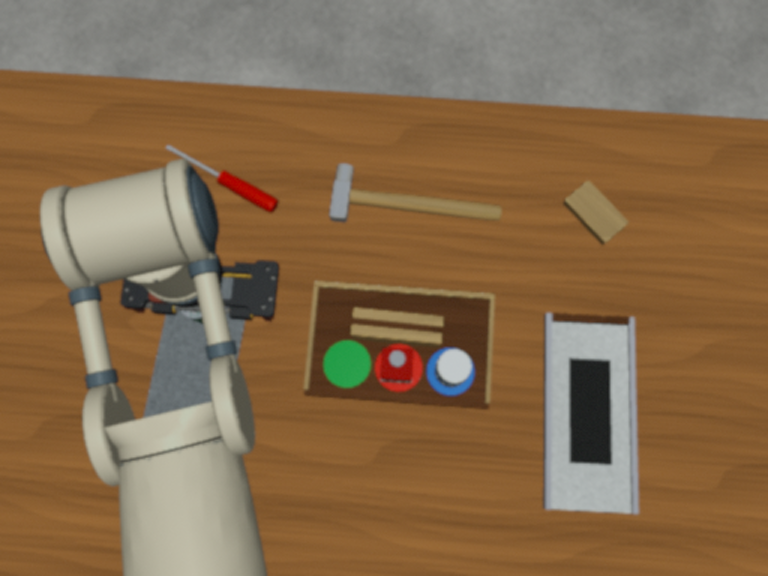

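The can has left its pad (347,364), while the tin and jar are undisturbed. On to the tin.

```bash
python3 -m pendant '[{"travel":[0.038,0.009,0],"rot":[0,0,0],"jaw":0.27},{"travel":[0.076,0.018,0],"rot":[0,0,0],"jaw":0.27},{"travel":[0.114,0.027,0],"rot":[0,0,0],"jaw":0.27},{"travel":[0.152,0.036,0],"rot":[0,0,0],"jaw":0.27},{"travel":[0.19,0.045,0],"rot":[0,0,0],"jaw":0.27}]'
python3 -m pendant '[{"travel":[0.03,0.007,0],"rot":[0,0,0],"jaw":0.29},{"travel":[0.042,0.01,0],"rot":[0,0,0],"jaw":0.29},{"travel":[0.042,0.01,0],"rot":[0,0,0],"jaw":0.29},{"travel":[0.042,0.01,0],"rot":[0,0,0],"jaw":0.29},{"travel":[0.042,0.01,0],"rot":[0,0,0],"jaw":0.29}]'
python3 - <<'E'
from h import *
move([540,-7,49],-90)
c=snap("wrist","w3")
for n,z in(("jar_mid",50),("tin_mid",43)):
    for d in arm.tip_of("wrist",n)[:1]: print(n,round(d["conf"],2),world(c,d["at"],z)[0].round(1))
E
```

```text
t: 8.68
eef_pos: [548.1, 33.8, 158.3]
tool_rot: [2.223, -2.22, -0.0]
force: [0.4, 0.0, 0.2]
gripper_width: 64.0
t: 9.1
eef_pos: [539.3, -5.4, 158.5]
tool_rot: [-2.223, 2.219, 0.001]
force: [1.6, 0.1, -0.4]
gripper_width: 62.0
pos [539.3  -5.4 158.5] yaw -89.89 F [ 1.6  0.1 -0.4] w 62.0 t 9.1
travel [ 0.0017 -0.0007  0.1095]
rot [-0.      0.0008  0.0019]
jar_mid 0.77 [542.1 -87.6  50. ]
tin_mid 0.55 [542.9  -8.1  43. ]
```

View pics/w3.png

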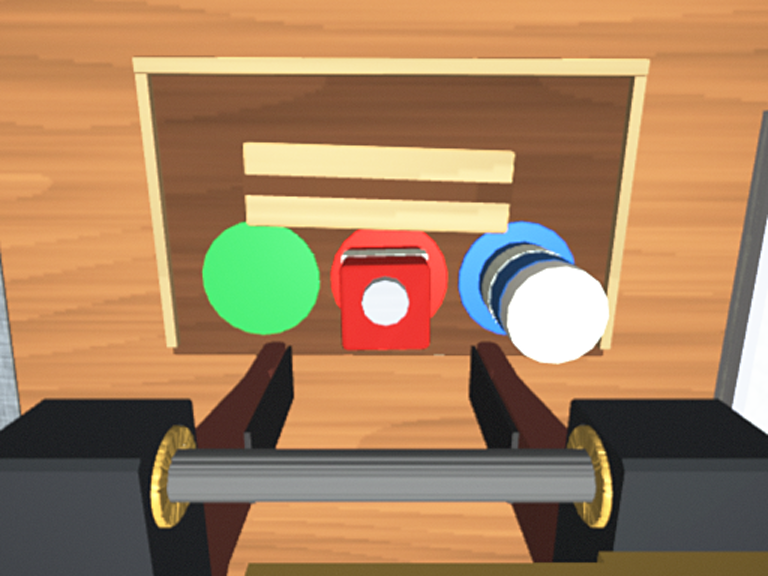

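The tin (386,305) sits centred between the fingers (~383), square. Green pad is clear at (261,278).

```bash
python3 - <<'E'
from h import *
c=arm.camera("wrist"); im=c["image"]; h=cv2.cvtColor(im,cv2.COLOR_RGB2HSV).astype(int)
H,S,V=h[...,0],h[...,1],h[...,2]
print("g",circ(c,big((H>45)&(H<75)&(S>130)),15))
print("tin",world(c,np.array([[386,306]])/1.5,71).round(1),"jar",world(c,np.array([[557,313]])/1.5,85).round(1))
bl=np.zeros(H.shape,bool); bl[90:156,155:350]=((S<140)&(V>150))[90:156,155:350]; print("blank",rect(c,bl,56))
E
python3 -m pendant '[{"travel":[0.002,-0.001,0.03],"rot":[0,0,0],"jaw":0.29},{"travel":[0.002,-0.001,0.06],"rot":[0,0,0],"jaw":0.29},{"travel":[0.002,-0.001,0.085],"rot":[0,0,0],"jaw":0.29},{"travel":[0.002,-0.001,0.1],"rot":[0,0,0],"jaw":0.29},{"travel":[0.002,-0.001,0.11],"rot":[0,0,0],"jaw":0.29}]'
python3 -m pendant '[{"travel":[0,0,0],"rot":[0,0,0],"jaw":0.4},{"travel":[0,0,0],"rot":[0,0,0],"jaw":0.55},{"travel":[0,0,0],"rot":[0,0,0],"jaw":0.7},{"travel":[0,0,0],"rot":[0,0,0],"jaw":0.7},{"travel":[0,0,0],"rot":[0,0,0],"jaw":0.7}]'
```

```text
g (542.8, 65.9, 69.7)
tin [[542.5  -8.   71. ]] jar [[543.6 -86.2  85. ]]
blank (596.7, -4.4, 144, 42, 88.3)
t: 9.72
eef_pos: [538.8, -7.8, 45.8]
tool_rot: [2.222, -2.218, -0.005]
force: [0.3, -0.4, -0.2]
gripper_width: 62.4
t: 10.13
eef_pos: [541.0, -8.6, 50.4]
tool_rot: [-2.221, 2.219, -0.003]
force: [0.4, 0.8, 2.2]
gripper_width: 44.1
```

```bash
python3 -m pendant '[{"travel":[0,0,-0.01],"rot":[0,0,0],"jaw":0.7},{"travel":[0,0,-0.025],"rot":[0,0,0],"jaw":0.7},{"travel":[0,0,-0.045],"rot":[0,0,0],"jaw":0.7},{"travel":[-0.015,0,-0.065],"rot":[0,0,0],"jaw":0.7},{"travel":[-0.04,0.002,-0.07],"rot":[0,0,0],"jaw":0.7}]'
python3 -m pendant '[{"travel":[-0.034,0.002,0],"rot":[0,0,0],"jaw":0.7},{"travel":[-0.07,0.004,0],"rot":[0,0,0],"jaw":0.7},{"travel":[-0.106,0.006,0],"rot":[0,0,0],"jaw":0.7},{"travel":[-0.14,0.008,0],"rot":[0,0,0],"jaw":0.7},{"travel":[-0.174,0.01,0],"rot":[0,0,0],"jaw":0.7}]'
python3 -m pendant '[{"travel":[-0.034,0.001,0],"rot":[0,0,0],"jaw":0.7},{"travel":[-0.06,0.002,0],"rot":[0,0,0],"jaw":0.7},{"travel":[-0.078,0.002,0],"rot":[0,0,0],"jaw":0.7},{"travel":[-0.086,0.002,0.01],"rot":[0,0,0],"jaw":0.7},{"travel":[-0.086,0.002,0.03],"rot":[0,0,0],"jaw":0.7}]'
python3 - <<'E'
from h import *
move([526,292,38],-90)
E
```

```text
t: 10.55
eef_pos: [539.5, 29.7, 123.3]
tool_rot: [-2.216, 2.222, -0.008]
force: [0.1, -0.0, -2.1]
gripper_width: 43.8
t: 10.97
eef_pos: [527.3, 206.7, 119.4]
tool_rot: [-2.222, 2.221, -0.001]
force: [1.1, 0.5, -2.2]
gripper_width: 43.8
t: 11.38
eef_pos: [526.9, 293.5, 91.3]
tool_rot: [-2.221, 2.214, -0.003]
force: [0.1, -0.2, -1.7]
gripper_width: 44.3
pos [526.9 293.5  91.3] yaw -89.83 F [ 0.1 -0.2 -1.7] w 44.3 t 11.38
travel [0.0016 0.0011 0.0533]
rot [-0.0051  0.0027  0.003 ]
```

```bash
python3 -m pendant '[{"travel":[0,0,0.02],"rot":[0,0,0],"jaw":0.7},{"travel":[0,0,0.035],"rot":[0,0,0],"jaw":0.7},{"travel":[0,0,0.045],"rot":[0,0,0],"jaw":0.7},{"travel":[0,0,0.05],"rot":[0,0,0],"jaw":0.7},{"travel":[0,0,0.05],"rot":[0,0,0],"jaw":0.7}]'
python3 -m pendant '[{"travel":[0,0,0.001],"rot":[0,0,0],"jaw":0.7},{"travel":[0,0,0.002],"rot":[0,0,0],"jaw":0.7},{"travel":[0,0,0.002],"rot":[0,0,0],"jaw":0.7}]'
```

```text
t: 11.8
eef_pos: [525.7, 290.4, 38.8]
tool_rot: [2.221, -2.221, 0.0]
force: [-0.6, -0.0, -2.0]
gripper_width: 43.7
t: 12.05
eef_pos: [526.3, 290.9, 38.2]
tool_rot: [-2.221, 2.22, -0.002]
force: [-2.8, -2.5, 5.1]
gripper_width: 44.2
```

Contact is made; release, rise and return for the jar.

```bash
python3 -m pendant '[{"travel":[0,0,0],"rot":[0,0,0],"jaw":0.42},{"travel":[0,0,0],"rot":[0,0,0],"jaw":0.35},{"travel":[0,0,0],"rot":[0,0,0],"jaw":0.27},{"travel":[0,0,0],"rot":[0,0,0],"jaw":0.27}]'
python3 -m pendant '[{"travel":[0,0,-0.02],"rot":[0,0,0],"jaw":0.27},{"travel":[0,0,-0.05],"rot":[0,0,0],"jaw":0.27},{"travel":[0,0,-0.09],"rot":[0,0,0],"jaw":0.27},{"travel":[0.03,0,-0.11],"rot":[0,0,0],"jaw":0.27},{"travel":[0.065,0,-0.12],"rot":[0,0,0],"jaw":0.27}]'
python3 - <<'E'
from h import *
move([543,-86,157],-90)
E
```

```text
t: 12.38
eef_pos: [525.7, 291.3, 36.5]
tool_rot: [-2.222, 2.22, 0.0]
force: [-0.4, -0.1, 0.7]
gripper_width: 63.8
t: 12.8
eef_pos: [526.8, 227.7, 161.2]
tool_rot: [-2.222, 2.212, -0.004]
force: [1.4, 0.4, 0.1]
gripper_width: 64.1
pos [526.8 227.7 161.2] yaw -89.75 F [1.4 0.4 0.1] w 64.1 t 12.8
travel [ 0.3138 -0.0148  0.0034]
rot [-0.0061  0.0028  0.0044]
```

```bash
python3 -m pendant '[{"travel":[0.04,-0.002,0],"rot":[0,0,0],"jaw":0.25},{"travel":[0.08,-0.004,0],"rot":[0,0,0],"jaw":0.25},{"travel":[0.12,-0.006,0],"rot":[0,0,0],"jaw":0.25},{"travel":[0.16,-0.008,0],"rot":[0,0,0],"jaw":0.25},{"travel":[0.2,-0.01,0],"rot":[0,0,0],"jaw":0.25}]'
python3 -m pendant '[{"travel":[0.04,-0.002,0],"rot":[0,0,0],"jaw":0.25},{"travel":[0.08,-0.004,0],"rot":[0,0,0],"jaw":0.25},{"travel":[0.105,-0.006,0],"rot":[0,0,0],"jaw":0.25},{"travel":[0.112,-0.006,0],"rot":[0,0,0],"jaw":0.25},{"travel":[0.112,-0.006,0],"rot":[0,0,0],"jaw":0.25}]'
python3 - <<'E'
from h import *
move([543,-86,60],-90)
c=snap("wrist","w4")
for n,z in(("jar_mid",50),):
    for d in arm.tip_of("wrist",n)[:1]: print(n,round(d["conf"],2),world(c,d["at"],z)[0].round(1))
E
```

```text
t: 13.22
eef_pos: [535.7, 24.5, 156.7]
tool_rot: [-2.222, 2.22, -0.001]
force: [0.9, 0.2, 0.5]
gripper_width: 65.9
t: 13.63
eef_pos: [541.8, -87.5, 156.4]
tool_rot: [2.219, -2.224, -0.0]
force: [-0.6, -0.3, 1.0]
gripper_width: 66.0
pos [541.8 -87.5 156.4] yaw -90.14 F [-0.6 -0.3  1. ] w 66.0 t 13.63
travel [-0.0015 -0.0012  0.0964]
rot [ 0.0003  0.     -0.0024]
```

View pics/w4.png

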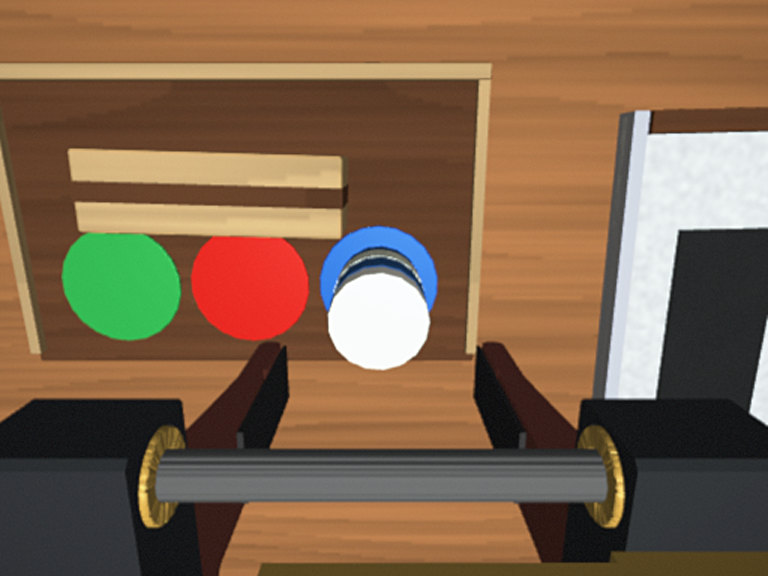

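Jar lid (379,320) is centred between the fingers (381). Descend and grip.

```bash
python3 -m pendant '[{"travel":[0,0,0.03],"rot":[0,0,0],"jaw":0.25},{"travel":[0,-0.001,0.06],"rot":[0,0,0],"jaw":0.25},{"travel":[0,-0.001,0.08],"rot":[0,0,0],"jaw":0.25},{"travel":[0,-0.001,0.092],"rot":[0,0,0],"jaw":0.25},{"travel":[0,-0.001,0.097],"rot":[0,0,0],"jaw":0.25}]'
python3 -m pendant '[{"travel":[0,0,0],"rot":[0,0,0],"jaw":0.4},{"travel":[0,0,0],"rot":[0,0,0],"jaw":0.55},{"travel":[0,0,0],"rot":[0,0,0],"jaw":0.7},{"travel":[0,0,0],"rot":[0,0,0],"jaw":0.7},{"travel":[0,0,0],"rot":[0,0,0],"jaw":0.7}]'
```

```text
t: 14.15
eef_pos: [541.9, -83.9, 57.2]
tool_rot: [2.224, -2.217, -0.005]
force: [-0.7, 0.9, -0.2]
gripper_width: 65.7
t: 14.57
eef_pos: [544.1, -85.8, 61.6]
tool_rot: [-2.221, 2.219, -0.004]
force: [0.6, 1.2, 4.3]
gripper_width: 47.8
```

```bash
python3 -m pendant '[{"travel":[0,0,-0.01],"rot":[0,0,0],"jaw":0.7},{"travel":[0,0,-0.025],"rot":[0,0,0],"jaw":0.7},{"travel":[0,0,-0.045],"rot":[0,0,0],"jaw":0.7},{"travel":[-0.015,0.004,-0.065],"rot":[0,0,0],"jaw":0.7},{"travel":[-0.044,0.013,-0.07],"rot":[0,0,0],"jaw":0.7}]'
python3 -m pendant '[{"travel":[-0.034,0.01,0],"rot":[0,0,0],"jaw":0.7},{"travel":[-0.068,0.019,0],"rot":[0,0,0],"jaw":0.7},{"travel":[-0.102,0.028,0],"rot":[0,0,0],"jaw":0.7},{"travel":[-0.136,0.037,0],"rot":[0,0,0],"jaw":0.7},{"travel":[-0.17,0.046,0],"rot":[0,0,0],"jaw":0.7}]'
python3 -m pendant '[{"travel":[-0.034,0.01,0],"rot":[0,0,0],"jaw":0.7},{"travel":[-0.068,0.018,0],"rot":[0,0,0],"jaw":0.7},{"travel":[-0.102,0.027,0],"rot":[0,0,0],"jaw":0.7},{"travel":[-0.136,0.036,0],"rot":[0,0,0],"jaw":0.7},{"travel":[-0.16,0.042,0],"rot":[0,0,0],"jaw":0.7}]'
python3 -m pendant '[{"travel":[-0.01,0.002,0],"rot":[0,0,0],"jaw":0.7},{"travel":[-0.01,0.002,0.02],"rot":[0,0,0],"jaw":0.7},{"travel":[-0.01,0.002,0.04],"rot":[0,0,0],"jaw":0.7}]'
python3 - <<'E'
from h import *
move([440,298,49],-90)
E
```

```text
t: 14.98
eef_pos: [531.4, -43.9, 133.7]
tool_rot: [-2.217, 2.223, -0.008]
force: [1.7, 0.9, -1.3]
gripper_width: 47.5
t: 15.4
eef_pos: [482.9, 129.4, 130.1]
tool_rot: [2.222, -2.221, 0.0]
force: [1.5, 0.5, -2.0]
gripper_width: 48.0
t: 15.82
eef_pos: [440.4, 290.5, 130.1]
tool_rot: [-2.224, 2.219, 0.001]
force: [0.3, -0.1, -2.1]
gripper_width: 47.5
t: 16.07
eef_pos: [440.4, 298.9, 91.0]
tool_rot: [-2.222, 2.217, -0.002]
force: [0.3, -0.8, -2.8]
gripper_width: 47.5
pos [440.4 298.9  91. ] yaw -89.88 F [ 0.3 -0.8 -2.8] w 47.5 t 16.07
travel [0.001  0.0005 0.042 ]
rot [-0.003   0.0011  0.0022]
```

```bash
python3 -m pendant '[{"travel":[0,0,0.02],"rot":[0,0,0],"jaw":0.7},{"travel":[0,0,0.033],"rot":[0,0,0],"jaw":0.7},{"travel":[0,0,0.038],"rot":[0,0,0],"jaw":0.7},{"travel":[0,0,0.04],"rot":[0,0,0],"jaw":0.7},{"travel":[0,0,0.04],"rot":[0,0,0],"jaw":0.7}]'
python3 -m pendant '[{"travel":[0,0,0.001],"rot":[0,0,0],"jaw":0.7},{"travel":[0,0,0.002],"rot":[0,0,0],"jaw":0.7},{"travel":[0,0,0.002],"rot":[0,0,0],"jaw":0.7}]'
```

```text
t: 16.48
eef_pos: [440.1, 297.8, 50.1]
tool_rot: [-2.221, 2.221, -0.001]
force: [0.2, -0.3, -1.5]
gripper_width: 47.7
t: 16.73
eef_pos: [440.4, 298.3, 49.6]
tool_rot: [-2.221, 2.219, -0.002]
force: [-2.0, -1.1, 4.2]
gripper_width: 47.4
```

```bash
python3 -m pendant '[{"travel":[0,0,0],"rot":[0,0,0],"jaw":0.42},{"travel":[0,0,0],"rot":[0,0,0],"jaw":0.35},{"travel":[0,0,0],"rot":[0,0,0],"jaw":0.27},{"travel":[0,0,0],"rot":[0,0,0],"jaw":0.27}]'
python3 -m pendant '[{"travel":[0,0,-0.02],"rot":[0,0,0],"jaw":0.27},{"travel":[0,0,-0.05],"rot":[0,0,0],"jaw":0.27},{"travel":[0,0,-0.09],"rot":[0,0,0],"jaw":0.27},{"travel":[0.01,0,-0.12],"rot":[0,0,0],"jaw":0.27},{"travel":[0.03,-0.01,-0.14],"rot":[0,0,0],"jaw":0.27}]'
python3 -m pendant '[{"travel":[0.03,-0.015,0],"rot":[0,0,-0.12],"jaw":0.27},{"travel":[0.06,-0.03,0],"rot":[0,0,-0.24],"jaw":0.27},{"travel":[0.09,-0.045,0],"rot":[0,0,-0.36],"jaw":0.27},{"travel":[0.12,-0.06,0],"rot":[0,0,-0.48],"jaw":0.27},{"travel":[0.15,-0.075,0],"rot":[0,0,-0.6],"jaw":0.27}]'
python3 - <<'E'
from h import *
move([520,-4,200],-1.7)
c=snap("top","t2")
E
```

```text
t: 17.07
eef_pos: [439.8, 298.2, 47.7]
tool_rot: [-2.222, 2.22, 0.0]
force: [-0.1, -0.4, -0.1]
gripper_width: 63.2
t: 17.48
eef_pos: [449.4, 269.8, 191.7]
tool_rot: [-2.222, 2.214, -0.0]
force: [1.1, -0.0, 0.2]
gripper_width: 64.1
t: 17.9
eef_pos: [525.3, 116.8, 187.7]
tool_rot: [-2.784, 1.456, -0.0]
force: [-0.1, 0.4, 0.4]
gripper_width: 64.4
pos [525.3 116.8 187.7] yaw -55.22 F [-0.1  0.4  0.4] w 64.4 t 17.9
travel [ 0.0961  0.0732 -0.0123]
rot [-3.000e-04 -3.000e-04 -9.341e-01]
```

View pics/t2.png

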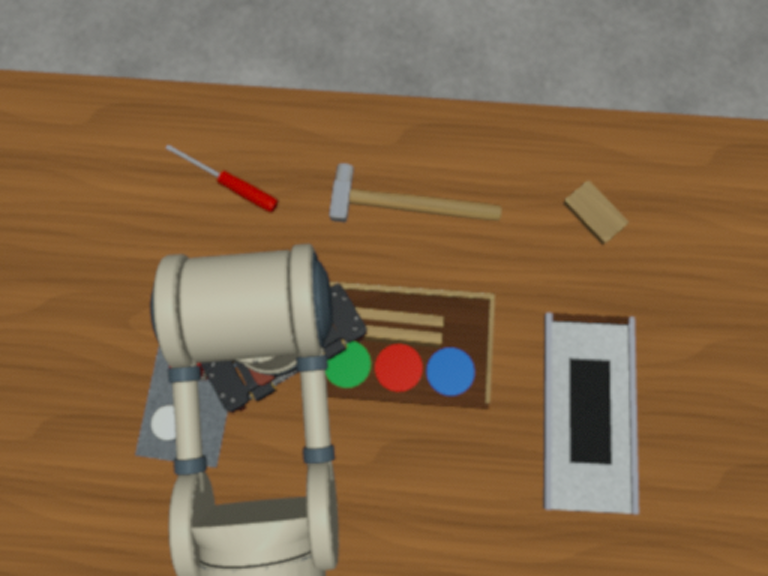

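All three pads are clear and the jar stands on the mat (165,422). Go over the blank, turning the jaws across it.

```bash
python3 -m pendant '[{"travel":[0.018,0.001,0],"rot":[0,0,-0.12],"jaw":0.27},{"travel":[0.036,0.003,0],"rot":[0,0,-0.24],"jaw":0.27},{"travel":[0.06,0.004,0],"rot":[0,0,-0.36],"jaw":0.27},{"travel":[0.08,0.006,0],"rot":[0,0,-0.48],"jaw":0.27},{"travel":[0.1,0.007,0],"rot":[0,0,-0.6],"jaw":0.27}]'
python3 - <<'E'
from h import *
move([597,-4,160],-1.7)
E
```

```text
t: 18.37
eef_pos: [575.9, 30.9, 187.5]
tool_rot: [-3.089, 0.57, 0.0]
force: [0.3, 0.6, 0.4]
gripper_width: 64.4
pos [575.9  30.9 187.5] yaw -20.91 F [0.3 0.6 0.4] w 64.4 t 18.37
travel [0.0321 0.0251 0.0275]
rot [-0.000e+00  2.000e-04 -3.353e-01]
```

```bash
python3 -m pendant '[{"travel":[0.011,0.008,0],"rot":[0,0,-0.11],"jaw":0.27},{"travel":[0.022,0.017,0],"rot":[0,0,-0.22],"jaw":0.27},{"travel":[0.032,0.025,0],"rot":[0,0,-0.335],"jaw":0.27},{"travel":[0.032,0.025,0],"rot":[0,0,-0.335],"jaw":0.27},{"travel":[0.032,0.025,0],"rot":[0,0,-0.335],"jaw":0.27}]'
python3 - <<'E'
from h import *
move([597,-4,38],-1.7)
c=snap("wrist","w5")
im=c["image"]; h=cv2.cvtColor(im,cv2.COLOR_RGB2HSV).astype(int); np.save("w5.npy",im)
for n,z in(("blank_mid",34),):
    for d in arm.tip_of("wrist",n)[:1]: print(n,round(d["conf"],2),world(c,d["at"],z)[0].round(1))
    for d in arm.trace("wrist",n)[:1]: print(rect(c,d["pixels"],56))
E
```

```text
t: 18.78
eef_pos: [596.3, -3.2, 187.2]
tool_rot: [-3.141, 0.063, 0.001]
force: [-0.6, 0.7, -0.1]
gripper_width: 64.3
pos [596.3  -3.2 187.2] yaw -2.29 F [-0.6  0.7 -0.1] w 64.3 t 18.78
travel [0.0009 0.0008 0.1492]
rot [-0.0003  0.0008 -0.0103]
blank_mid 0.6 [599.   -7.8  34. ]
(597.5, -2.9, 133, 41, 88.0)
```

View pics/w5.png

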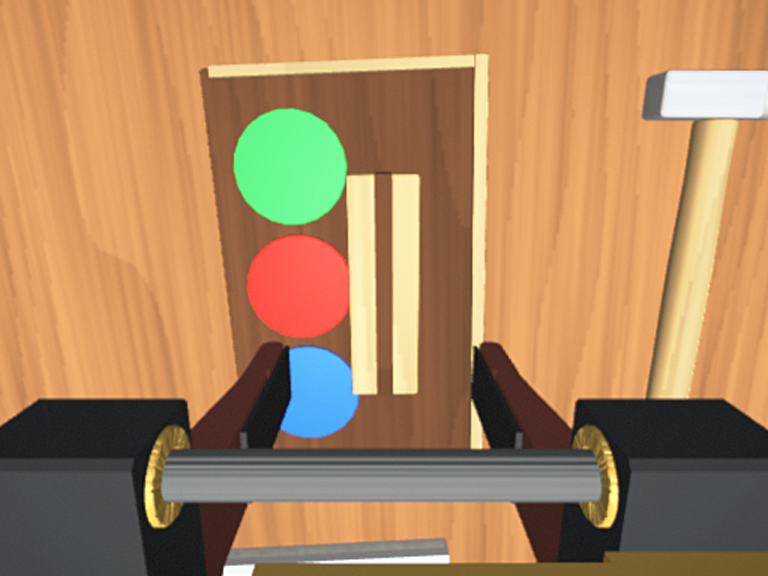

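The blank (383,283) lies between the fingers, well aligned. The rim at x≈478 is clear. Descend.

```bash
python3 -m pendant '[{"travel":[0,0,0.035],"rot":[0,0,-0.008],"jaw":0.27},{"travel":[0.001,0.001,0.07],"rot":[0,0,-0.008],"jaw":0.27},{"travel":[0.001,0.001,0.105],"rot":[0,0,-0.008],"jaw":0.27},{"travel":[0.001,0.001,0.13],"rot":[0,0,-0.008],"jaw":0.27},{"travel":[0.001,0.001,0.145],"rot":[0,0,-0.008],"jaw":0.27}]'
python3 -m pendant '[{"travel":[0,0,0.004],"rot":[0,0,0],"jaw":0.27},{"travel":[0,0,0.004],"rot":[0,0,0],"jaw":0.4},{"travel":[0,0,0.004],"rot":[0,0,0],"jaw":0.55},{"travel":[0,0,0.004],"rot":[0,0,0],"jaw":0.7},{"travel":[0,0,0.004],"rot":[0,0,0],"jaw":0.7}]'
python3 -m pendant '[{"travel":[0,0,0],"rot":[0,0,0],"jaw":0.7},{"travel":[0,0,0],"rot":[0,0,0],"jaw":0.7}]'
```

```text
t: 19.35
eef_pos: [595.0, -3.1, 38.5]
tool_rot: [-3.141, 0.044, 0.008]
force: [-0.0, 0.4, -0.9]
gripper_width: 64.2
t: 19.77
eef_pos: [598.4, -4.1, 40.8]
tool_rot: [3.141, -0.043, 0.005]
force: [-1.1, 0.3, 0.9]
gripper_width: 41.1
t: 19.93
eef_pos: [598.4, -4.1, 40.8]
tool_rot: [-3.141, 0.043, -0.005]
force: [-0.0, 0.5, 6.5]
gripper_width: 39.9
```

```bash
python3 -m pendant '[{"travel":[0,0,-0.01],"rot":[0,0,0],"jaw":0.7},{"travel":[0,0,-0.025],"rot":[0,0,0],"jaw":0.7},{"travel":[0,0,-0.045],"rot":[0,0,0],"jaw":0.7},{"travel":[0,0,-0.075],"rot":[0,0,0],"jaw":0.7},{"travel":[0,0,-0.1],"rot":[0,0,0],"jaw":0.7}]'
python3 -m pendant '[{"travel":[-0.006,0.02,0],"rot":[0,0,0.09],"jaw":0.7},{"travel":[-0.012,0.04,0],"rot":[0,0,0.2],"jaw":0.7},{"travel":[-0.018,0.06,0],"rot":[0,0,0.31],"jaw":0.7},{"travel":[-0.024,0.08,0],"rot":[0,0,0.42],"jaw":0.7},{"travel":[-0.031,0.1,0],"rot":[0,0,0.53],"jaw":0.7}]'
python3 - <<'E'
from h import *
move([500,-291,138],-88.9)
E
```

```text
t: 20.35
eef_pos: [596.9, -4.2, 140.1]
tool_rot: [3.141, -0.043, -0.001]
force: [0.9, 0.8, -1.2]
gripper_width: 40.0
t: 20.77
eef_pos: [563.1, -104.1, 139.0]
tool_rot: [3.018, -0.872, -0.0]
force: [-0.3, -0.6, -0.9]
gripper_width: 39.6
pos [ 563.1 -104.1  139. ] yaw -32.22 F [-0.3 -0.6 -0.9] w 39.6 t 20.77
travel [0.0463 0.1918 0.001 ]
rot [3.000e-04 1.000e-04 9.892e-01]
```

```bash
python3 -m pendant '[{"travel":[0.006,0.025,0],"rot":[0,0,0.11],"jaw":0.7},{"travel":[0.012,0.05,0],"rot":[0,0,0.22],"jaw":0.7},{"travel":[0.018,0.075,0],"rot":[0,0,0.33],"jaw":0.7},{"travel":[0.024,0.1,0],"rot":[0,0,0.44],"jaw":0.7},{"travel":[0.03,0.125,0],"rot":[0,0,0.55],"jaw":0.7}]'
python3 - <<'E'
from h import *
move([500,-291,138],-88.9)
E
```

```text
t: 21.18
eef_pos: [522.2, -226.3, 139.0]
tool_rot: [2.668, -1.659, -0.001]
force: [1.0, 0.0, -1.8]
gripper_width: 39.6
pos [ 522.2 -226.3  139. ] yaw -63.75 F [ 1.   0.  -1.8] w 39.6 t 21.18
travel [0.0482 0.0485 0.001 ]
rot [3.00e-04 2.00e-04 4.39e-01]
```

```bash
python3 -m pendant '[{"travel":[0.012,0.012,0],"rot":[0,0,0.11],"jaw":0.7},{"travel":[0.024,0.024,0],"rot":[0,0,0.22],"jaw":0.7},{"travel":[0.036,0.036,0],"rot":[0,0,0.33],"jaw":0.7},{"travel":[0.048,0.048,0],"rot":[0,0,0.42],"jaw":0.7},{"travel":[0.048,0.048,0],"rot":[0,0,0.43],"jaw":0.7}]'
python3 -m pendant '[{"travel":[0,0,0],"rot":[0,0,0],"jaw":0.7},{"travel":[0,0,0],"rot":[0,0,0],"jaw":0.7}]'
python3 - <<'E'
from h import *
move([500,-291,138],-88.9)
c=snap("wrist","w6")
im=c["image"]; np.save("w6.npy",im); np.savez("w6c.npz",mtx=c["mtx"],rvec=c["rvec"],tvec=c["tvec"])
snap("top","t3")
E
```

```text
t: 21.6
eef_pos: [500.2, -292.2, 138.8]
tool_rot: [2.25, -2.191, -0.0]
force: [0.1, -0.0, -1.5]
gripper_width: 39.8
t: 21.77
eef_pos: [501.6, -289.2, 138.7]
tool_rot: [-2.26, 2.181, 0.001]
force: [-0.1, 0.7, -0.5]
gripper_width: 39.7
pos [ 501.6 -289.2  138.7] yaw -87.96 F [-0.1  0.7 -0.5] w 39.7 t 21.77
travel [0.0018 0.0017 0.0007]
rot [0.     0.0006 0.0164]
```

View pics/w6.png

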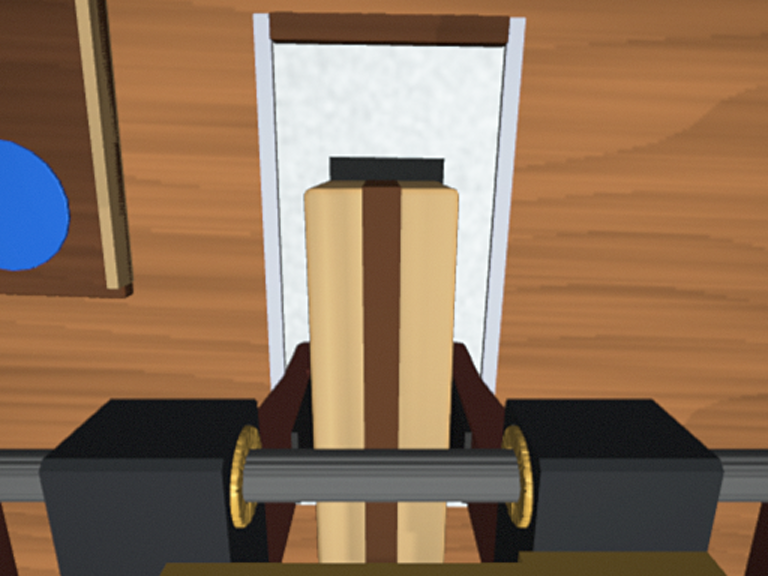

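The held blank (382,190 at its far edge) is above the sled. The strip's far edge shows at (329–443,157), and the runners and the stop are visible for alignment.

```bash
python3 - <<'E'
from h import *
d=np.load("w6c.npz"); c=dict(d)
p=lambda l,z: world(c,np.array(l)/1.5,z).round(1)[:,:2].tolist()
print("strip far",p([[329.5,157],[443.5,158]],14))
print("runner L inner",p([[271,15],[283,345]],18),"L outer",p([[254,14],[269,345]],18))
print("runner R inner",p([[508,17],[486,345]],18),"R outer",p([[525,17],[499,345]],18))
print("stop top",p([[272,13],[509,16]],22),"stop far/near",p([[272,39],[507,45]],22))
print("blank far",p([[305,192],[459,192]],154), "left edge near",p([[312,440],[455,440]],154),"stripe",p([[363,187],[400,187],[365,445],[398,445]],154))
t=arm.camera("top"); im=t["image"].astype(int)
move([500,-291,40],-88.9)
E
```

```text
strip far [[573.7, -260.1], [575.3, -319.4]]
runner L inner [[638.2, -232.0], [469.9, -234.9]] L outer [[638.3, -223.9], [469.6, -227.0]]
runner R inner [[641.3, -345.3], [474.0, -350.1]] R outer [[641.6, -353.4], [474.2, -357.5]]
stop top [[638.1, -233.3], [640.7, -344.8]] stop far/near [[626.9, -233.1], [628.3, -345.2]]
blank far [[565.1, -267.8], [566.5, -306.9]] left edge near [[494.1, -269.5], [495.6, -311.2]] stripe [[566.9, -282.5], [567.2, -291.9], [493.0, -285.0], [493.4, -294.7]]
pos [ 501.9 -288.8  138.7] yaw -87.95 F [-0.8 -0.  -0.8] w 39.8 t 21.92
travel [0.0021 0.0019 0.0987]
rot [-0.      0.0002  0.0166]
```

View pics/t3.png

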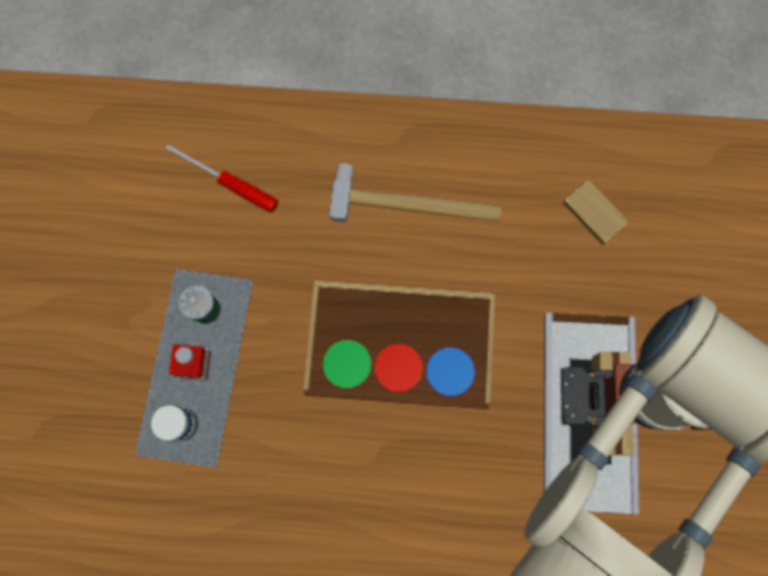

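```bash
python3 -m pendant '[{"travel":[0.002,0.001,0.02],"rot":[0,0,0.013],"jaw":0.7},{"travel":[0.002,0.001,0.045],"rot":[0,0,0.013],"jaw":0.7},{"travel":[0.002,0.001,0.07],"rot":[0,0,0.013],"jaw":0.7},{"travel":[0.002,0.001,0.085],"rot":[0,0,0.013],"jaw":0.7},{"travel":[0.002,0.001,0.092],"rot":[0,0,0.013],"jaw":0.7}]'
python3 -m pendant '[{"travel":[0,0,0],"rot":[0,0,0],"jaw":0.7},{"travel":[0,0,0.001],"rot":[0,0,0],"jaw":0.7},{"travel":[0,0,0.002],"rot":[0,0,0],"jaw":0.7},{"travel":[0,0,0.002],"rot":[0,0,0],"jaw":0.7}]'
python3 - <<'E'
from h import *
move([499.7,-291.6,40],-88.7)
c=snap("wrist","w7")
E
```

```text
t: 22.33
eef_pos: [499.5, -290.1, 43.4]
tool_rot: [2.246, -2.196, -0.007]
force: [0.1, 0.0, -1.4]
gripper_width: 39.6
t: 22.67
eef_pos: [501.4, -292.0, 46.1]
tool_rot: [-2.244, 2.197, -0.004]
force: [0.5, 0.1, -1.4]
gripper_width: 40.0
pos [ 501.4 -292.    46.1] yaw -88.79 F [ 0.5  0.1 -1.4] w 40.0 t 22.67
travel [-0.0004  0.0017  0.0061]
rot [-0.002  -0.0013 -0.0015]
```

View pics/w7.png

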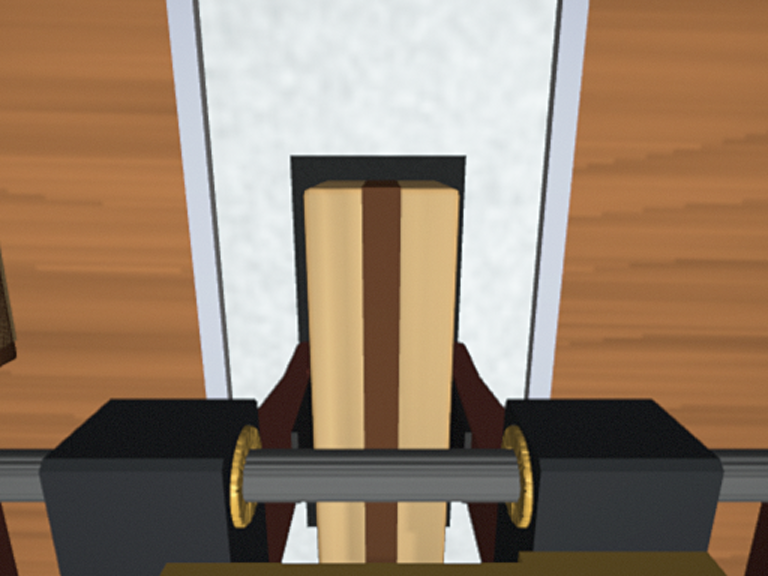

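```bash
python3 - <<'E'
from h import *
c=arm.camera("wrist")
p=lambda l,z: world(c,np.array(l)/1.5,z).round(1)[:,:2].tolist()
print("strip far",p([[291.5,156],[465,156]],14),"side",p([[300,345],[459,345]],14))
print("blank top far",p([[305,192],[459,192]],61.5),"bottom far",p([[317,181],[448,181]],17.5),"stripe",p([[363,187],[400,187],[365,445],[398,445]],61.5))
print("runners in",p([[197,15],[231,395]],18),p([[558,15],[526,395]],18))
move([499.7,-291.6,40],-88.7)
E
```

```text
strip far [[573.9, -260.3], [575.1, -319.4]] side [[505.3, -261.7], [506.5, -321.7]]
blank top far [[565.1, -271.6], [565.9, -310.6]] bottom far [[565.9, -269.3], [566.9, -313.6]] stripe [[566.6, -286.3], [566.8, -295.6], [492.9, -287.7], [493.1, -297.3]]
runners in [[615.5, -232.8], [486.0, -235.7]] [[617.9, -344.9], [488.3, -347.7]]
pos [ 501.1 -292.    45.8] yaw -88.81 F [ 0.1 -0.3 -1.7] w 40.2 t 22.77
travel [-0.0004  0.0014  0.0058]
rot [-0.0015 -0.0011 -0.0018]
```

```bash
python3 -m pendant '[{"travel":[-0.0006,0.0014,0.001],"rot":[0,0,0],"jaw":0.7},{"travel":[-0.0006,0.0014,0.002],"rot":[0,0,0],"jaw":0.7},{"travel":[-0.0006,0.0014,0.003],"rot":[0,0,0],"jaw":0.7},{"travel":[-0.0006,0.0014,0.003],"rot":[0,0,0],"jaw":0.7}]'
python3 -m pendant '[{"travel":[0,0,0.001],"rot":[0,0,0],"jaw":0.7},{"travel":[0,0,0.001],"rot":[0,0,0],"jaw":0.7}]'
python3 -m pendant '[{"travel":[0,0,0.001],"rot":[0,0,0],"jaw":0.7},{"travel":[0,0,0.001],"rot":[0,0,0],"jaw":0.7}]'
```

```text
t: 23.1
eef_pos: [499.3, -291.2, 42.7]
tool_rot: [-2.244, 2.198, -0.001]
force: [-1.4, 1.5, 5.1]
gripper_width: 39.9
t: 23.27
eef_pos: [499.3, -291.2, 42.7]
tool_rot: [-2.244, 2.198, -0.001]
force: [-4.5, 3.1, 10.2]
gripper_width: 39.5
t: 23.43
eef_pos: [499.4, -291.2, 42.7]
tool_rot: [-2.244, 2.198, -0.002]
force: [-5.8, 4.9, 14.1]
gripper_width: 40.0
```

Firm contact. Back off a touch and release.

```bash
python3 -m pendant '[{"travel":[0,0,-0.0015],"rot":[0,0,0],"jaw":0.7},{"travel":[0,0,-0.0015],"rot":[0,0,0],"jaw":0.52},{"travel":[0,0,-0.0015],"rot":[0,0,0],"jaw":0.46},{"travel":[0,0,-0.0015],"rot":[0,0,0],"jaw":0.35},{"travel":[0,0,-0.0015],"rot":[0,0,0],"jaw":0.27}]'
python3 -m pendant '[{"travel":[0,0,-0.02],"rot":[0,0,0],"jaw":0.27},{"travel":[0,0,-0.05],"rot":[0,0,0],"jaw":0.27},{"travel":[0,0,-0.09],"rot":[0,0,0],"jaw":0.27},{"travel":[0,0.02,-0.12],"rot":[0,0,0],"jaw":0.27},{"travel":[0,0.04,-0.14],"rot":[0,0,0],"jaw":0.27}]'
python3 -m pendant '[{"travel":[0,0.03,-0.03],"rot":[0,0,0],"jaw":0.27},{"travel":[0,0.03,-0.03],"rot":[0,0,0],"jaw":0.27},{"travel":[0,0.03,-0.03],"rot":[0,0,0],"jaw":0.27}]'
python3 - <<'E'
from h import *
c=snap("wrist","w8")
im=c["image"]; h=cv2.cvtColor(im,cv2.COLOR_RGB2HSV).astype(int)
for d in arm.trace("wrist","blank_mid")[:1]: print(d["conf"],rect(c,d["pixels"],58))
move([430,294,157],-90)
E
```

```text
t: 23.85
eef_pos: [499.1, -291.0, 40.6]
tool_rot: [2.244, -2.198, -0.001]
force: [-0.5, 0.6, 0.3]
gripper_width: 57.4
t: 24.27
eef_pos: [459.9, -292.2, 184.6]
tool_rot: [-2.245, 2.196, -0.006]
force: [0.6, 0.3, 0.4]
gripper_width: 64.1
t: 24.52
eef_pos: [429.2, -293.3, 213.7]
tool_rot: [-2.242, 2.199, -0.008]
force: [-0.9, -0.1, 0.3]
gripper_width: 64.4
0.76 (499.7, -291.1, 131, 41, 1.1)
pos [ 429.3 -292.4  210. ] yaw -88.82 F [-0.3  0.8 -1.4] w 63.8 t 24.62
travel [-0.5863 -0.0128  0.0535]
rot [0.0006 0.0008 0.0206]
```

View pics/w8.png

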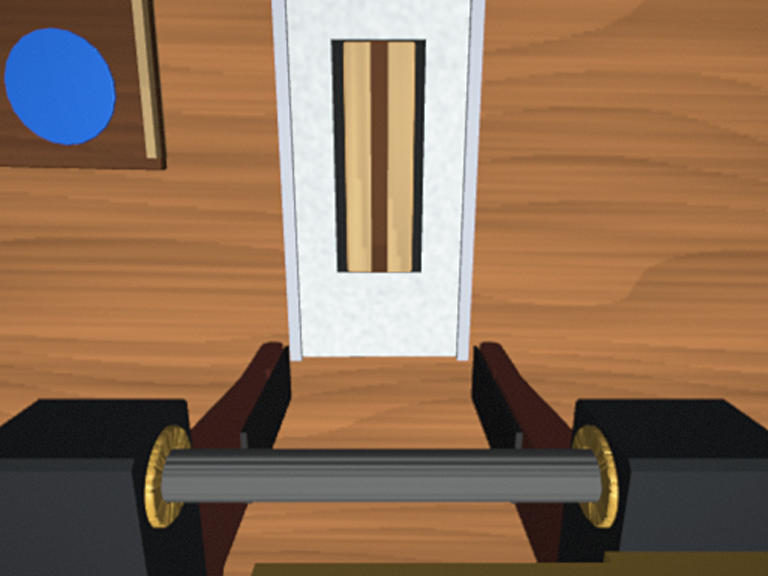

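The blank lies on the strip (378,155) with even black margins left and right. Measured centre (499.7,-291.1), yaw 1.1°, against sled (499.6,-291.6), 1.2°. Next is the mat.

```bash
python3 -m pendant '[{"travel":[-0.038,0.001,0],"rot":[0,0,0.02],"jaw":0.25},{"travel":[-0.077,0.002,0],"rot":[0,0,0.02],"jaw":0.25},{"travel":[-0.117,0.003,0],"rot":[0,0,0.02],"jaw":0.25},{"travel":[-0.157,0.004,0],"rot":[0,0,0.02],"jaw":0.25},{"travel":[-0.197,0.005,0],"rot":[0,0,0.02],"jaw":0.25}]'
python3 -m pendant '[{"travel":[-0.04,0,0],"rot":[0,0,0],"jaw":0.25},{"travel":[-0.08,0.003,0],"rot":[0,0,0],"jaw":0.25},{"travel":[-0.12,0.006,0],"rot":[0,0,0],"jaw":0.25},{"travel":[-0.16,0.009,0],"rot":[0,0,0],"jaw":0.25},{"travel":[-0.2,0.012,-0.01],"rot":[0,0,0],"jaw":0.25}]'
python3 -m pendant '[{"travel":[-0.04,0.003,-0.01],"rot":[0,0,0],"jaw":0.25},{"travel":[-0.08,0.006,-0.02],"rot":[0,0,0],"jaw":0.25},{"travel":[-0.12,0.009,-0.03],"rot":[0,0,0],"jaw":0.25},{"travel":[-0.16,0.012,-0.04],"rot":[0,0,0],"jaw":0.25},{"travel":[-0.183,0.014,-0.045],"rot":[0,0,0],"jaw":0.25}]'
python3 -m pendant '[{"travel":[0,0,0],"rot":[0,0,0],"jaw":0.25},{"travel":[0,0,0],"rot":[0,0,0],"jaw":0.25},{"travel":[0,0,0],"rot":[0,0,0],"jaw":0.25}]'
python3 - <<'E'
from h import *
move([440,298,150],-90)
c=snap("wrist","w9")
np.savez("w9c.npz",mtx=c["mtx"],rvec=c["rvec"],tvec=c["tvec"],im=c["image"])
for n,z in(("jar_mid",38),("tin_mid",31),("can_mid",33)):
    for d in arm.tip_of("wrist",n)[:2]: print(n,round(d["conf"],2),world(c,d["at"],z)[0].round(1))
E
```

```text
t: 25.03
eef_pos: [419.7, -93.6, 208.7]
tool_rot: [2.221, -2.219, -0.006]
force: [0.9, 0.5, -0.2]
gripper_width: 65.9
t: 25.45
eef_pos: [406.6, 106.6, 217.2]
tool_rot: [2.219, -2.216, -0.006]
force: [0.5, 0.1, -0.6]
gripper_width: 65.7
t: 25.87
eef_pos: [392.8, 291.5, 264.5]
tool_rot: [2.225, -2.215, -0.003]
force: [-0.2, 0.4, -0.4]
gripper_width: 66.0
t: 26.12
eef_pos: [393.7, 287.0, 264.1]
tool_rot: [2.22, -2.217, -0.001]
force: [-0.1, -0.6, 0.4]
gripper_width: 65.8
pos [393.7 287.  264.1] yaw -89.93 F [-0.1 -0.6  0.4] w 65.8 t 26.12
travel [-0.0112 -0.0466  0.114 ]
rot [ 0.0028 -0.0022  0.0013]
tin_mid 0.55 [528.  289.9  31. ]
```

View pics/w9.png

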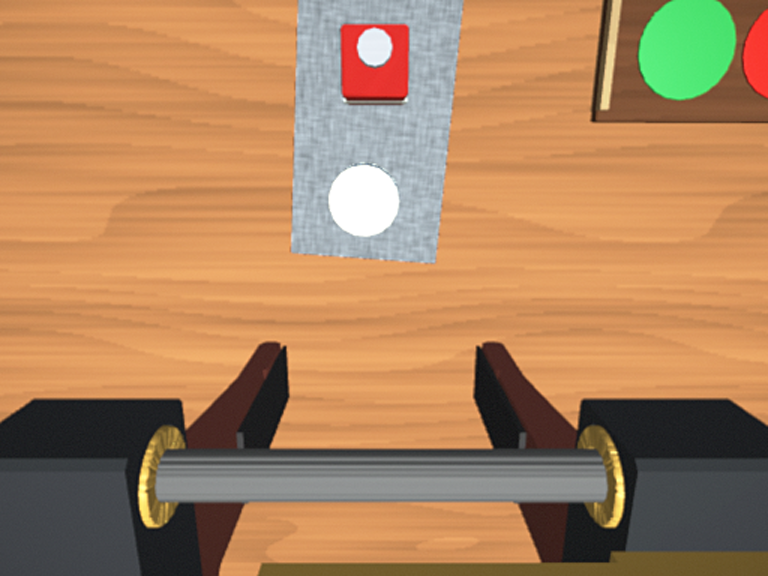

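```bash
python3 - <<'E'
from h import *
c=dict(np.load("w9c.npz"));h=cv2.cvtColor(c["im"],cv2.COLOR_RGB2HSV).astype(int);H,S,V=h[...,0],h[...,1],h[...,2]
m=np.zeros(H.shape,bool);m[100:165,210:275]=((S<25)&(V>230))[100:165,210:275]
print("jar",circ(c,big(m),73)); 
print("tin",world(c,np.array([[341,24],[409,24],[409,98],[341,98]])/1.5,59).round(1)[:,:2].tolist())
move([440,298,48],-90)
E
```

```text
jar (438.6, 297.9, 47.0)
tin [[547.5, 311.5], [547.6, 268.5], [503.8, 267.8], [503.8, 312.4]]
pos [394.1 286.2 265.7] yaw -90.06 F [1.2 0.3 0. ] w 65.9 t 26.32
travel [-0.012  -0.046   0.2176]
rot [ 0.0005 -0.0005 -0.0011]
```

Jar at (438.6,297.9) and tin at (525.7,290); both upright where expected. I'll take the jar.

```bash
python3 -m pendant '[{"travel":[-0.012,-0.03,0.02],"rot":[0,0,0],"jaw":0.25},{"travel":[-0.012,-0.045,0.05],"rot":[0,0,0],"jaw":0.25},{"travel":[-0.012,-0.045,0.085],"rot":[0,0,0],"jaw":0.25},{"travel":[-0.012,-0.045,0.12],"rot":[0,0,0],"jaw":0.25},{"travel":[-0.012,-0.045,0.14],"rot":[0,0,0],"jaw":0.25}]'
python3 - <<'E'
from h import *
move([439,298,48],-90)
E
```

```text
t: 26.73
eef_pos: [438.0, 297.4, 121.5]
tool_rot: [2.217, -2.219, -0.002]
force: [-0.5, -0.2, -0.0]
gripper_width: 65.7
pos [438.  297.4 121.5] yaw -90.07 F [-0.5 -0.2 -0. ] w 65.7 t 26.73
travel [-0.0008 -0.0014  0.0735]
rot [ 0.0044 -0.0027 -0.0012]
```

```bash
python3 -m pendant '[{"travel":[0,0,0.03],"rot":[0,0,0],"jaw":0.25},{"travel":[0,0,0.055],"rot":[0,0,0],"jaw":0.25},{"travel":[0,0,0.07],"rot":[0,0,0],"jaw":0.25},{"travel":[0,0,0.076],"rot":[0,0,0],"jaw":0.25},{"travel":[0,0,0.076],"rot":[0,0,0],"jaw":0.25}]'
python3 -m pendant '[{"travel":[0,0,0],"rot":[0,0,0],"jaw":0.4},{"travel":[0,0,0],"rot":[0,0,0],"jaw":0.55},{"travel":[0,0,0],"rot":[0,0,0],"jaw":0.7},{"travel":[0,0,0],"rot":[0,0,0],"jaw":0.7},{"travel":[0,0,0],"rot":[0,0,0],"jaw":0.7}]'
python3 - <<'E'
from h import *
move([543,-86,120],-90)
E
```

```text
t: 27.15
eef_pos: [438.2, 298.1, 48.4]
tool_rot: [2.219, -2.22, -0.001]
force: [-0.4, -0.0, -0.2]
gripper_width: 66.1
t: 27.57
eef_pos: [439.7, 299.6, 52.0]
tool_rot: [-2.22, 2.219, -0.002]
force: [-0.4, -2.6, 6.1]
gripper_width: 47.7
pos [439.7 299.6  52. ] yaw -89.96 F [-0.4 -2.6  6.1] w 47.7 t 27.57
travel [ 0.3856 -0.1032 -0.0681]
rot [-0.0027  0.0009  0.0007]
```

```bash
python3 -m pendant '[{"travel":[0,0,-0.01],"rot":[0,0,0],"jaw":0.7},{"travel":[0,0,-0.025],"rot":[0,0,0],"jaw":0.7},{"travel":[0,0,-0.045],"rot":[0,0,0],"jaw":0.7},{"travel":[0.015,-0.004,-0.07],"rot":[0,0,0],"jaw":0.7},{"travel":[0.044,-0.013,-0.08],"rot":[0,0,0],"jaw":0.7}]'
python3 -m pendant '[{"travel":[0.034,-0.01,0],"rot":[0,0,0],"jaw":0.7},{"travel":[0.068,-0.019,0],"rot":[0,0,0],"jaw":0.7},{"travel":[0.102,-0.028,0],"rot":[0,0,0],"jaw":0.7},{"travel":[0.136,-0.037,0],"rot":[0,0,0],"jaw":0.7},{"travel":[0.17,-0.046,0],"rot":[0,0,0],"jaw":0.7}]'
python3 -m pendant '[{"travel":[0.034,-0.01,0],"rot":[0,0,0],"jaw":0.7},{"travel":[0.068,-0.018,0],"rot":[0,0,0],"jaw":0.7},{"travel":[0.102,-0.027,0],"rot":[0,0,0],"jaw":0.7},{"travel":[0.136,-0.036,0],"rot":[0,0,0],"jaw":0.7},{"travel":[0.16,-0.042,0],"rot":[0,0,0],"jaw":0.7}]'
python3 -m pendant '[{"travel":[0.01,-0.002,0],"rot":[0,0,0],"jaw":0.7},{"travel":[0.01,-0.002,0],"rot":[0,0,0],"jaw":0.7},{"travel":[0.01,-0.002,0],"rot":[0,0,0],"jaw":0.7},{"travel":[0.01,-0.002,0],"rot":[0,0,0],"jaw":0.7}]'
python3 - <<'E'
from h import *
move([543,-86,120],-90)
c=snap("wrist","w10")
E
```

```text
t: 27.98
eef_pos: [451.8, 257.5, 133.7]
tool_rot: [-2.224, 2.213, 0.001]
force: [1.8, 0.3, -1.6]
gripper_width: 47.5
t: 28.4
eef_pos: [497.8, 84.0, 130.4]
tool_rot: [-2.223, 2.22, 0.001]
force: [0.3, 0.4, -2.5]
gripper_width: 47.1
t: 28.82
eef_pos: [540.2, -77.3, 130.1]
tool_rot: [2.22, -2.222, 0.0]
force: [1.0, 0.4, -2.3]
gripper_width: 47.4
t: 29.15
eef_pos: [541.9, -83.1, 130.1]
tool_rot: [-2.223, 2.219, 0.002]
force: [0.2, 0.4, -2.0]
gripper_width: 47.7
pos [541.9 -83.1 130.1] yaw -89.88 F [ 0.2  0.4 -2. ] w 47.7 t 29.15
travel [ 0.0029 -0.0011  0.0101]
rot [0.0004 0.001  0.002 ]
```

View pics/w10.png

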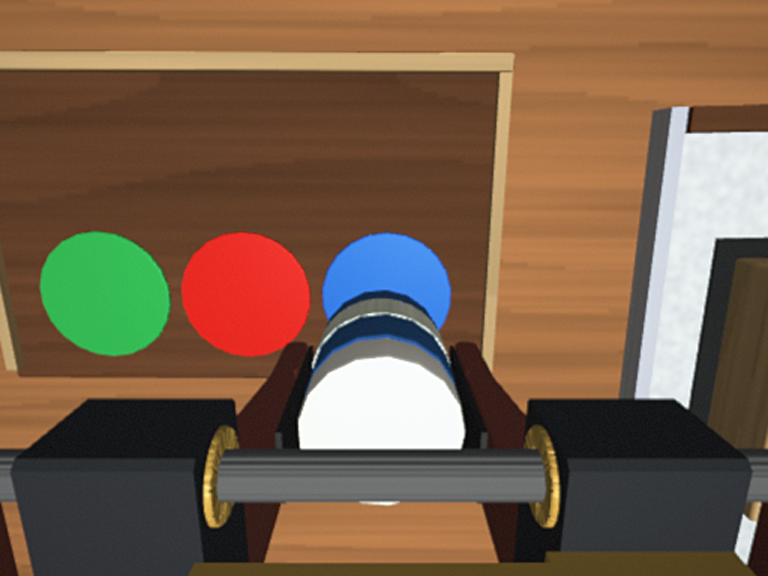

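The three pads are fully visible (105,293), (246,294) and (387,285), and the jar is held upright above blue. I'll refine the pad centres from this view.

```bash
python3 - <<'E'
from h import *
c=arm.camera("wrist"); im=c["image"]; h=cv2.cvtColor(im,cv2.COLOR_RGB2HSV).astype(int)
H,S,V=h[...,0],h[...,1],h[...,2]
print("g",circ(c,big((H>45)&(H<75)&(S>130)),15)); print("r",circ(c,big(((H<4)|(H>175))&(S>180)),15))
b=big((H>95)&(H<120)&(S>130)); 
ys,xs=np.nonzero(b);print("b top row",ys.min(),xs.min(),xs.max(), world(c,[[258,ys.min()],[xs.min(),190],[xs.max(),190]],15).round(1)[:,:2].tolist())
# lid front arc / jar edges
print("lid far",world(c,[[382/1.5,357/1.5]],140).round(1))
move([543,-86,61],-90)
E
```

```text
g (542.9, 65.9, 70.3)
r (542.6, -10.2, 69.9)
b top row 155 215 300 [[577.0, -86.4], [548.7, -51.9], [548.8, -120.4]]
lid far [[559.  -83.5 140. ]]
pos [542.  -83.  130.3] yaw -89.84 F [ 0.1  0.6 -2. ] w 47.7 t 29.25
travel [ 0.003  -0.001   0.0693]
rot [-0.0001  0.0005  0.0028]
```

```bash
python3 -m pendant '[{"travel":[0.003,-0.0015,0.015],"rot":[0,0,0],"jaw":0.7},{"travel":[0.003,-0.0015,0.035],"rot":[0,0,0],"jaw":0.7},{"travel":[0.003,-0.0015,0.053],"rot":[0,0,0],"jaw":0.7},{"travel":[0.003,-0.0015,0.063],"rot":[0,0,0],"jaw":0.7},{"travel":[0.003,-0.0015,0.065],"rot":[0,0,0],"jaw":0.7}]'
python3 -m pendant '[{"travel":[0,0,0.001],"rot":[0,0,0],"jaw":0.7},{"travel":[0,0,0.002],"rot":[0,0,0],"jaw":0.7},{"travel":[0,0,0.002],"rot":[0,0,0],"jaw":0.7}]'
```

```text
t: 29.67
eef_pos: [542.7, -86.4, 63.5]
tool_rot: [2.223, -2.218, -0.004]
force: [-0.4, -0.2, -2.2]
gripper_width: 47.7
t: 29.92
eef_pos: [544.1, -87.5, 64.1]
tool_rot: [-2.222, 2.22, -0.002]
force: [0.5, -0.7, -1.8]
gripper_width: 47.4
```

```bash
python3 -m pendant '[{"travel":[-0.001,0,0.001],"rot":[0,0,0],"jaw":0.7},{"travel":[-0.001,0,0.001],"rot":[0,0,0],"jaw":0.7},{"travel":[-0.001,0,0.001],"rot":[0,0,0],"jaw":0.7}]'
python3 -m pendant '[{"travel":[0,0,0.001],"rot":[0,0,0],"jaw":0.7},{"travel":[0,0,0.001],"rot":[0,0,0],"jaw":0.7},{"travel":[0,0,0.001],"rot":[0,0,0],"jaw":0.7}]'
```

```text
t: 30.17
eef_pos: [544.3, -86.8, 63.4]
tool_rot: [-2.221, 2.22, -0.003]
force: [-0.2, -1.2, 2.1]
gripper_width: 47.5
t: 30.42
eef_pos: [544.6, -86.9, 63.3]
tool_rot: [-2.221, 2.219, -0.004]
force: [-0.5, 0.1, 5.9]
gripper_width: 47.4
```

```bash
python3 -m pendant '[{"travel":[0,0,0],"rot":[0,0,0],"jaw":0.42},{"travel":[0,0,0],"rot":[0,0,0],"jaw":0.35},{"travel":[0,0,0],"rot":[0,0,0],"jaw":0.27},{"travel":[0,0,0],"rot":[0,0,0],"jaw":0.27}]'
python3 -m pendant '[{"travel":[0,0,-0.02],"rot":[0,0,0],"jaw":0.27},{"travel":[0,0,-0.05],"rot":[0,0,0],"jaw":0.27},{"travel":[0,0,-0.09],"rot":[0,0,0],"jaw":0.27},{"travel":[-0.005,0.01,-0.12],"rot":[0,0,0],"jaw":0.27},{"travel":[-0.01,0.035,-0.14],"rot":[0,0,0],"jaw":0.27}]'
python3 -m pendant '[{"travel":[-0.01,0.035,-0.02],"rot":[0,0,0],"jaw":0.27},{"travel":[-0.02,0.05,-0.03],"rot":[0,0,0],"jaw":0.27},{"travel":[-0.02,0.05,-0.03],"rot":[0,0,0],"jaw":0.27},{"travel":[-0.02,0.05,-0.03],"rot":[0,0,0],"jaw":0.27}]'
python3 - <<'E'
from h import *
c=snap("wrist","w11");im=c["image"]; h=cv2.cvtColor(im,cv2.COLOR_RGB2HSV).astype(int)
H,S,V=h[...,0],h[...,1],h[...,2]
m=(S<25)&(V>200);m[:,350:]=0;m[:50]=0
print("jar",circ(c,big(m),85),"b",circ(c,big((H>95)&(H<120)&(S>130)&(V>140)),15))
print("r",circ(c,big(((H<4)|(H>175))&(S>180)),15))
move([526,290,157],-90)
E
```

```text
t: 30.75
eef_pos: [543.4, -86.5, 60.8]
tool_rot: [2.222, -2.22, -0.001]
force: [0.2, -0.1, -0.3]
gripper_width: 63.6
t: 31.17
eef_pos: [510.1, -76.8, 204.3]
tool_rot: [-2.221, 2.219, -0.005]
force: [0.7, 0.2, 0.8]
gripper_width: 64.0
t: 31.5
eef_pos: [458.7, -56.5, 232.0]
tool_rot: [-2.222, 2.219, -0.004]
force: [0.8, -0.5, -0.2]
gripper_width: 64.4
jar (543.3, -87.1, 46.2) b (542.2, -85.7, 69.8)
r (542.5, -10.1, 69.9)
pos [458.8 -56.7 230.7] yaw -89.94 F [ 0.1 -0.1 -1.4] w 64.0 t 31.55
travel [-0.3467 -0.0675  0.0737]
rot [-0.0004 -0.0002  0.0011]
```

View pics/w11.png

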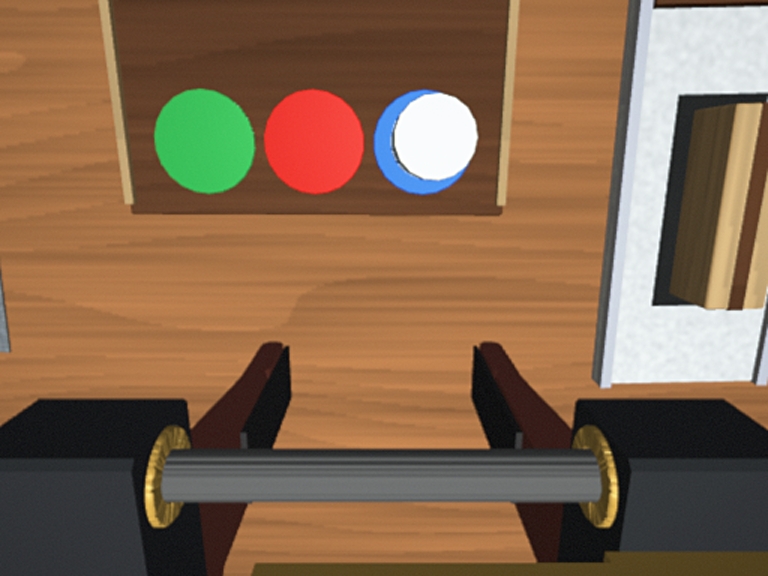

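Jar is within ~1.5 mm of the blue pad centre. Now the tin.

```bash
python3 -m pendant '[{"travel":[-0.039,-0.007,0],"rot":[0,0,0],"jaw":0.28},{"travel":[-0.078,-0.014,0],"rot":[0,0,0],"jaw":0.28},{"travel":[-0.117,-0.021,0],"rot":[0,0,0],"jaw":0.28},{"travel":[-0.156,-0.028,0],"rot":[0,0,0],"jaw":0.28},{"travel":[-0.195,-0.035,0.01],"rot":[0,0,0],"jaw":0.28}]'
python3 -m pendant '[{"travel":[-0.036,-0.007,0.01],"rot":[0,0,0],"jaw":0.28},{"travel":[-0.072,-0.014,0.02],"rot":[0,0,0],"jaw":0.28},{"travel":[-0.108,-0.021,0.03],"rot":[0,0,0],"jaw":0.28},{"travel":[-0.14,-0.028,0.045],"rot":[0,0,0],"jaw":0.28},{"travel":[-0.152,-0.032,0.06],"rot":[0,0,0],"jaw":0.28}]'
python3 -m pendant '[{"travel":[0,0,0],"rot":[0,0,0],"jaw":0.28},{"travel":[0,0,0],"rot":[0,0,0],"jaw":0.28}]'
python3 - <<'E'
from h import *
move([526,290,37],-90)
c=snap("wrist","w12")
E
```

```text
t: 31.97
eef_pos: [494.6, 140.1, 220.8]
tool_rot: [-2.221, 2.221, -0.001]
force: [1.0, 0.0, 1.0]
gripper_width: 63.0
t: 32.38
eef_pos: [525.4, 294.2, 157.4]
tool_rot: [2.224, -2.216, -0.003]
force: [-0.2, 0.1, 0.5]
gripper_width: 63.1
t: 32.55
eef_pos: [524.8, 290.2, 157.5]
tool_rot: [2.219, -2.215, -0.003]
force: [0.6, -1.0, 0.4]
gripper_width: 63.1
pos [524.8 290.2 157.5] yaw -89.9 F [ 0.6 -1.   0.4] w 63.1 t 32.55
travel [-0.0002 -0.0019  0.1204]
rot [ 0.0056 -0.0033  0.0017]
```

View pics/w12.png

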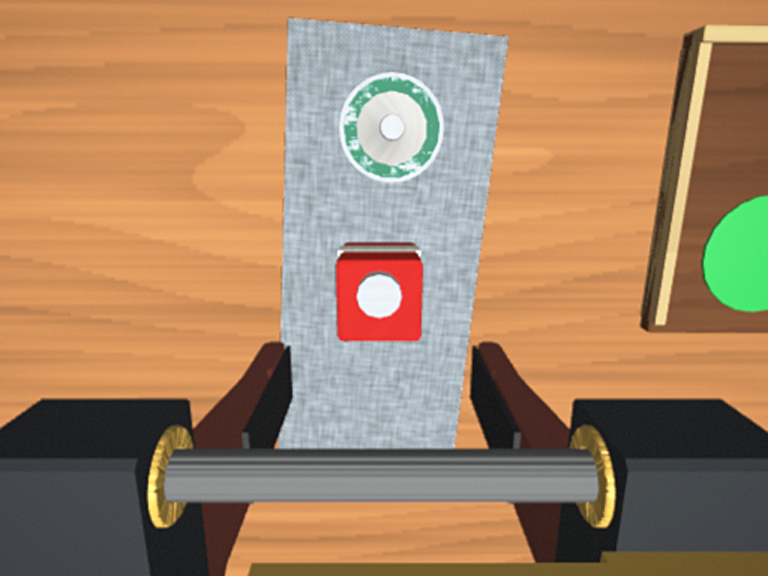

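```bash
python3 - <<'E'
from h import *
c=arm.camera("wrist")
p=lambda l,z: world(c,np.array(l)/1.5,z).round(1)[:,:2].tolist()
print("can rim",p([[391,127]],63),"spout",p([[392,127]],79))
print("tin",p([[337,256],[422,256],[421,341],[338,341]],59))
move([526,290,37],-90)
E
python3 -m pendant '[{"travel":[0,-0.001,0.03],"rot":[0,0,0],"jaw":0.28},{"travel":[0,-0.001,0.06],"rot":[0,0,0],"jaw":0.28},{"travel":[0,-0.001,0.09],"rot":[0,0,0],"jaw":0.28},{"travel":[0,-0.001,0.11],"rot":[0,0,0],"jaw":0.28},{"travel":[0,-0.001,0.119],"rot":[0,0,0],"jaw":0.28}]'
python3 -m pendant '[{"travel":[0,0,0],"rot":[0,0,0],"jaw":0.4},{"travel":[0,0,0],"rot":[0,0,0],"jaw":0.55},{"travel":[0,0,0],"rot":[0,0,0],"jaw":0.7},{"travel":[0,0,0],"rot":[0,0,0],"jaw":0.7},{"travel":[0,0,0],"rot":[0,0,0],"jaw":0.7}]'
```

```text
can rim [[611.4, 284.6]] spout [[610.5, 284.5]]
tin [[550.6, 311.1], [550.6, 268.6], [505.4, 268.1], [505.4, 311.6]]
pos [525.7 289.4 160.9] yaw -90.01 F [-0.5  0.  -0. ] w 63.3 t 32.65
travel [-0.0007 -0.0004  0.1239]
rot [ 0.0007 -0.0008 -0.0001]
t: 33.07
eef_pos: [525.5, 288.4, 39.6]
tool_rot: [2.218, -2.22, -0.001]
force: [0.3, -0.6, -1.0]
gripper_width: 63.2
t: 33.48
eef_pos: [527.8, 290.8, 45.0]
tool_rot: [-2.219, 2.218, -0.003]
force: [0.4, -0.5, 6.5]
gripper_width: 43.6
```

```bash
python3 -m pendant '[{"travel":[0,0,-0.01],"rot":[0,0,0],"jaw":0.7},{"travel":[0,0,-0.025],"rot":[0,0,0],"jaw":0.7},{"travel":[0,0,-0.045],"rot":[0,0,0],"jaw":0.7},{"travel":[0.015,0,-0.065],"rot":[0,0,0],"jaw":0.7},{"travel":[0.04,-0.002,-0.07],"rot":[0,0,0],"jaw":0.7}]'
python3 -m pendant '[{"travel":[0.034,-0.002,0],"rot":[0,0,0],"jaw":0.7},{"travel":[0.07,-0.004,0],"rot":[0,0,0],"jaw":0.7},{"travel":[0.106,-0.006,0],"rot":[0,0,0],"jaw":0.7},{"travel":[0.14,-0.008,0],"rot":[0,0,0],"jaw":0.7},{"travel":[0.174,-0.01,0],"rot":[0,0,0],"jaw":0.7}]'
python3 -m pendant '[{"travel":[0.034,-0.001,0],"rot":[0,0,0],"jaw":0.7},{"travel":[0.06,-0.002,0],"rot":[0,0,0],"jaw":0.7},{"travel":[0.078,-0.002,0],"rot":[0,0,0],"jaw":0.7},{"travel":[0.085,-0.003,0],"rot":[0,0,0],"jaw":0.7},{"travel":[0.085,-0.003,0],"rot":[0,0,0],"jaw":0.7}]'
python3 -m pendant '[{"travel":[0,0,0],"rot":[0,0,0],"jaw":0.7},{"travel":[0,0,0],"rot":[0,0,0],"jaw":0.7},{"travel":[0,0,0],"rot":[0,0,0],"jaw":0.7}]'
python3 - <<'E'
from h import *
move([542.5,-10,56],-90)
c=snap("wrist","w13")
E
```

```text
t: 33.9
eef_pos: [529.0, 252.4, 116.4]
tool_rot: [-2.222, 2.213, -0.001]
force: [0.4, -0.8, -1.7]
gripper_width: 44.3
t: 34.32
eef_pos: [538.0, 74.9, 112.5]
tool_rot: [2.223, -2.22, -0.0]
force: [0.4, 0.5, -1.9]
gripper_width: 43.6
t: 34.73
eef_pos: [541.5, -9.8, 112.3]
tool_rot: [2.22, -2.223, -0.0]
force: [-0.4, 0.7, -2.5]
gripper_width: 44.5
t: 34.98
eef_pos: [541.5, -7.3, 112.1]
tool_rot: [-2.224, 2.218, 0.001]
force: [0.8, 1.0, -3.1]
gripper_width: 43.8
pos [541.5  -7.3 112.1] yaw -89.85 F [ 0.8  1.  -3.1] w 43.8 t 34.98
travel [ 0.0028 -0.001   0.0561]
rot [0.0002 0.0004 0.0026]
```

View pics/w13.png

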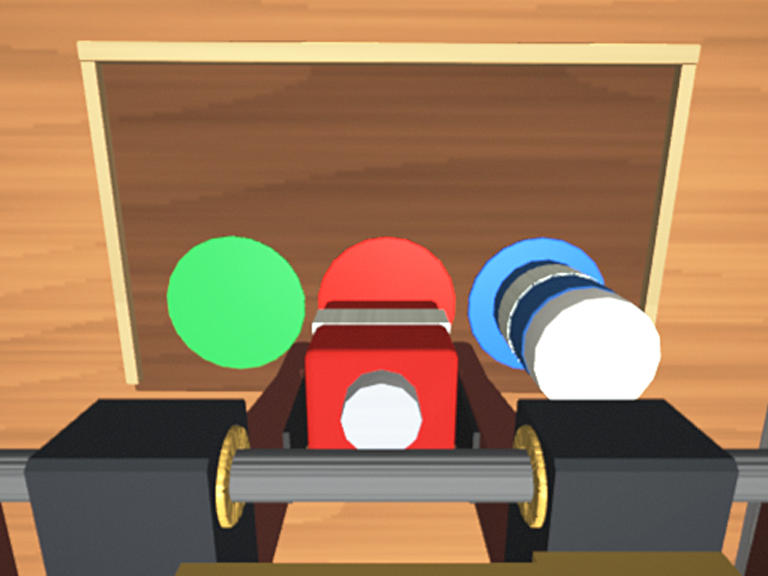

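Tin is held upright over the red pad (387,270); jar is well clear of the fingers.

```bash
python3 - <<'E'
from h import *
c=arm.camera("wrist")
p=lambda l,z: world(c,np.array(l)/1.5,z).round(1)[:,:2].tolist()
print("tin far top",p([[308,349],[456,349]],128.5), "far bottom",p([[314,325],[449,325]],73))
move([542.5,-10,56],-90)
E
```

```text
tin far top [[563.6, 12.5], [563.7, -28.1]] far bottom [[551.6, 18.4], [551.7, -34.0]]
pos [541.6  -7.5 112.1] yaw -89.86 F [ 0.1 -0.9 -2.2] w 43.7 t 35.08
travel [ 0.0025 -0.0009  0.0561]
rot [0.0001 0.0002 0.0024]
```

```bash
python3 -m pendant '[{"travel":[0.0025,-0.001,0.015],"rot":[0,0,0],"jaw":0.7},{"travel":[0.0025,-0.001,0.033],"rot":[0,0,0],"jaw":0.7},{"travel":[0.0025,-0.001,0.046],"rot":[0,0,0],"jaw":0.7},{"travel":[0.0025,-0.001,0.052],"rot":[0,0,0],"jaw":0.7},{"travel":[0.0025,-0.001,0.053],"rot":[0,0,0],"jaw":0.7}]'
python3 -m pendant '[{"travel":[0,0,0.001],"rot":[0,0,0],"jaw":0.7},{"travel":[0,0,0.002],"rot":[0,0,0],"jaw":0.7},{"travel":[0,0,0.002],"rot":[0,0,0],"jaw":0.7}]'
python3 -m pendant '[{"travel":[0,0,0.001],"rot":[0,0,0],"jaw":0.7},{"travel":[0,0,0.001],"rot":[0,0,0],"jaw":0.7},{"travel":[0,0,0.001],"rot":[0,0,0],"jaw":0.7}]'
```

```text
t: 35.5
eef_pos: [541.8, -10.7, 57.7]
tool_rot: [2.222, -2.219, -0.003]
force: [0.6, 0.5, -2.2]
gripper_width: 43.7
t: 35.75
eef_pos: [543.0, -11.1, 57.8]
tool_rot: [-2.222, 2.22, -0.001]
force: [0.3, -0.3, -2.9]
gripper_width: 44.1
t: 36.0
eef_pos: [543.1, -11.2, 56.9]
tool_rot: [-2.222, 2.22, -0.002]
force: [-0.1, 0.9, 0.4]
gripper_width: 43.2
```

```bash
python3 -m pendant '[{"travel":[-0.0007,0,0.001],"rot":[0,0,0],"jaw":0.7},{"travel":[-0.0007,0,0.001],"rot":[0,0,0],"jaw":0.7}]'
python3 -m pendant '[{"travel":[0,0,0],"rot":[0,0,0],"jaw":0.44},{"travel":[0,0,0],"rot":[0,0,0],"jaw":0.38},{"travel":[0,0,0],"rot":[0,0,0],"jaw":0.34},{"travel":[0,0,0],"rot":[0,0,0],"jaw":0.34}]'
python3 -m pendant '[{"travel":[0,0,-0.02],"rot":[0,0,0],"jaw":0.34},{"travel":[0,0,-0.05],"rot":[0,0,0],"jaw":0.34},{"travel":[0,0,-0.09],"rot":[0,0,0],"jaw":0.34},{"travel":[-0.005,0.01,-0.12],"rot":[0,0,0],"jaw":0.3},{"travel":[-0.01,0.035,-0.14],"rot":[0,0,0],"jaw":0.27}]'
python3 -m pendant '[{"travel":[-0.01,0.02,-0.01],"rot":[0,0,0],"jaw":0.27},{"travel":[-0.02,0.03,-0.01],"rot":[0,0,0],"jaw":0.27},{"travel":[-0.02,0.03,-0.01],"rot":[0,0,0],"jaw":0.27},{"travel":[-0.02,0.03,-0.01],"rot":[0,0,0],"jaw":0.27}]'
python3 - <<'E'
from h import *
c=snap("wrist","w14")
im=c["image"]; h=cv2.cvtColor(im,cv2.COLOR_RGB2HSV).astype(int)
H,S,V=h[...,0],h[...,1],h[...,2]
m=(S<25)&(V>200);m[:,380:]=0;m[:40]=0
print("jar",circ(c,big(m),85))
for d in arm.tip_of("wrist","tin_mid")[:1]: print(d["conf"],world(c,d["at"],43).round(1))
move([611,284.6,160],-90)
E
```

```text
t: 36.17
eef_pos: [543.1, -11.1, 56.9]
tool_rot: [-2.222, 2.221, -0.004]
force: [-2.5, -2.4, 5.8]
gripper_width: 43.7
t: 36.5
eef_pos: [542.5, -10.3, 55.0]
tool_rot: [2.222, -2.22, -0.0]
force: [0.7, -0.5, 0.0]
gripper_width: 57.7
t: 36.92
eef_pos: [509.1, -0.5, 198.4]
tool_rot: [-2.22, 2.219, -0.005]
force: [1.0, 0.4, 0.3]
gripper_width: 63.2
t: 37.25
eef_pos: [477.5, 19.7, 205.2]
tool_rot: [-2.223, 2.219, -0.001]
force: [0.9, -0.4, -0.1]
gripper_width: 64.2
jar (542.4, -77.5, 41.6)
0.61 [[542.  -12.1  43. ]]
pos [477.8  19.3 204.3] yaw -89.95 F [-0.8 -1.  -1. ] w 63.8 t 37.35
travel [-0.2652 -0.1335  0.0441]
rot [ 0.001  -0.0002  0.0008]
```

View pics/w14.png

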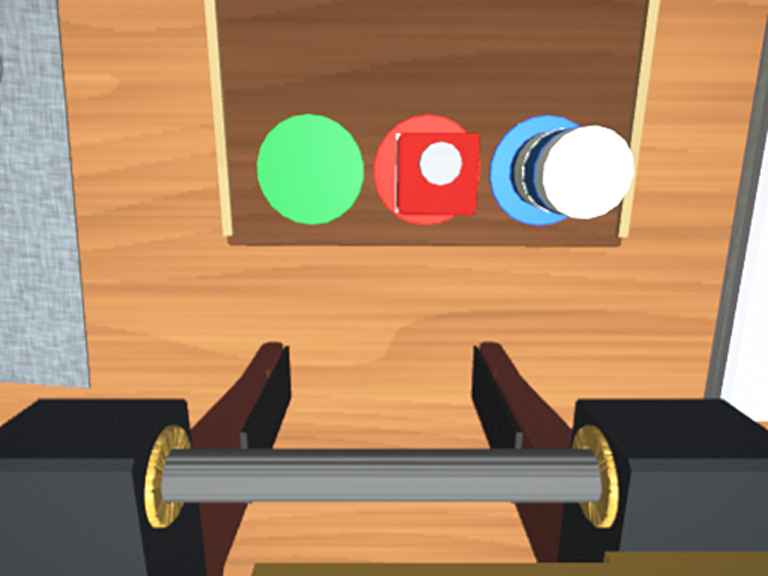

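Tin on red (440,172), jar on blue, green empty. (The jar number was cut by my column limit.) I'll check the tin's top and go for the can.

```bash
python3 - <<'E'
from h import *
c=arm.camera("wrist")
print(world(c,np.array([[403,133],[480,133],[478,214],[401,214]])/1.5,71).round(1)[:,:2].tolist(),"jar",world(c,np.array([[587,172]])/1.5,85).round(1))
E
python3 -m pendant '[{"travel":[-0.034,-0.018,0],"rot":[0,0,0],"jaw":0.27},{"travel":[-0.068,-0.036,0],"rot":[0,0,0],"jaw":0.27},{"travel":[-0.102,-0.053,0],"rot":[0,0,0],"jaw":0.27},{"travel":[-0.136,-0.07,0],"rot":[0,0,0],"jaw":0.27},{"travel":[-0.17,-0.087,0],"rot":[0,0,0],"jaw":0.27}]'
python3 -m pendant '[{"travel":[-0.034,-0.018,0.01],"rot":[0,0,0],"jaw":0.27},{"travel":[-0.068,-0.034,0.02],"rot":[0,0,0],"jaw":0.27},{"travel":[-0.09,-0.044,0.03],"rot":[0,0,0],"jaw":0.27},{"travel":[-0.095,-0.046,0.035],"rot":[0,0,0],"jaw":0.27},{"travel":[-0.095,-0.046,0.04],"rot":[0,0,0],"jaw":0.27}]'
python3 -m pendant '[{"travel":[0,0,0],"rot":[0,0,0],"jaw":0.27},{"travel":[0,0,0],"rot":[0,0,0],"jaw":0.27},{"travel":[0,0,0],"rot":[0,0,0],"jaw":0.27}]'
python3 - <<'E'
from h import *
move([611,284.6,40],-90)
c=snap("wrist","w15")
E
```

```text
[[563.1, 7.2], [563.1, -33.7], [520.4, -34.8], [520.4, 7.8]] jar [[543.4 -87.   85. ]]
t: 37.82
eef_pos: [565.5, 190.8, 203.8]
tool_rot: [2.22, -2.221, -0.001]
force: [0.8, -0.2, 0.5]
gripper_width: 64.3
t: 38.23
eef_pos: [610.4, 285.6, 162.0]
tool_rot: [2.221, -2.216, -0.002]
force: [0.5, 0.3, 1.5]
gripper_width: 64.1
t: 38.48
eef_pos: [610.6, 283.2, 166.3]
tool_rot: [-2.22, 2.222, -0.001]
force: [-0.2, 0.0, 0.2]
gripper_width: 64.2
pos [610.6 283.2 166.3] yaw -90.05 F [-0.2  0.   0.2] w 64.2 t 38.48
travel [-0.0013 -0.0002  0.1263]
rot [-0.0013  0.0002 -0.0008]
```

View pics/w15.png

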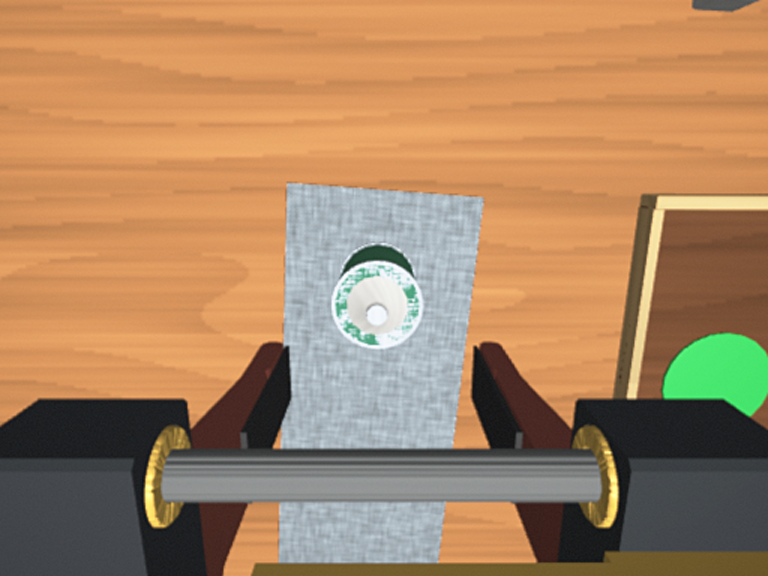

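Can at (377,305), centred between fingers (381). Descend and grip.

```bash
python3 - <<'E'
from h import *
c=arm.camera("wrist")
print(world(c,np.array([[377,305]])/1.5,63).round(1),world(c,np.array([[376,315]])/1.5,79).round(1))
move([611,284.6,40],-90)
E
python3 -m pendant '[{"travel":[-0.001,0,0.03],"rot":[0,0,0],"jaw":0.27},{"travel":[-0.001,0,0.06],"rot":[0,0,0],"jaw":0.27},{"travel":[-0.001,0,0.09],"rot":[0,0,0],"jaw":0.27},{"travel":[-0.001,0,0.115],"rot":[0,0,0],"jaw":0.27},{"travel":[-0.001,0,0.124],"rot":[0,0,0],"jaw":0.27}]'
python3 -m pendant '[{"travel":[0,0,0],"rot":[0,0,0],"jaw":0.4},{"travel":[0,0,0],"rot":[0,0,0],"jaw":0.55},{"travel":[0,0,0],"rot":[0,0,0],"jaw":0.7},{"travel":[0,0,0],"rot":[0,0,0],"jaw":0.7},{"travel":[0,0,0],"rot":[0,0,0],"jaw":0.7}]'
```

```text
[[609.9 285.2  63. ]] [[609.5 285.5  79. ]]
pos [610.6 283.6 166.6] yaw -90.04 F [-0.5  0.2  0. ] w 64.1 t 38.58
travel [-9.000e-04 -1.000e-04  1.266e-01]
rot [-0.0019  0.0006 -0.0006]
t: 39.0
eef_pos: [608.3, 284.2, 36.8]
tool_rot: [2.218, -2.218, -0.004]
force: [-0.1, 0.2, -0.5]
gripper_width: 64.0
t: 39.42
eef_pos: [611.8, 286.0, 44.3]
tool_rot: [-2.219, 2.218, -0.003]
force: [-0.2, -0.8, 5.2]
gripper_width: 45.9
```

```bash
python3 -m pendant '[{"travel":[0,0,-0.01],"rot":[0,0,0],"jaw":0.7},{"travel":[0,0,-0.025],"rot":[0,0,0],"jaw":0.7},{"travel":[0,0,-0.045],"rot":[0,0,0],"jaw":0.7},{"travel":[0.01,0.003,-0.065],"rot":[0,0,0],"jaw":0.7},{"travel":[0.035,0.011,-0.075],"rot":[0,0,0],"jaw":0.7}]'
python3 -m pendant '[{"travel":[0.034,0.01,0],"rot":[0,0,0],"jaw":0.7},{"travel":[0.068,0.021,0],"rot":[0,0,0],"jaw":0.7},{"travel":[0.102,0.032,0],"rot":[0,0,0],"jaw":0.7},{"travel":[0.136,0.042,0],"rot":[0,0,0],"jaw":0.7},{"travel":[0.16,0.05,0],"rot":[0,0,0],"jaw":0.7}]'
python3 -m pendant '[{"travel":[0.015,0.005,0],"rot":[0,0,0],"jaw":0.7},{"travel":[0.02,0.006,0],"rot":[0,0,0],"jaw":0.7},{"travel":[0.02,0.006,0],"rot":[0,0,0],"jaw":0.7},{"travel":[0.02,0.006,0],"rot":[0,0,0],"jaw":0.7},{"travel":[0.02,0.006,0],"rot":[0,0,0],"jaw":0.7}]'
python3 - <<'E'
from h import *
move([543,66,56],-90)
c=snap("wrist","w16")
E
```

```text
t: 39.83
eef_pos: [600.0, 253.0, 119.4]
tool_rot: [-2.223, 2.214, -0.001]
force: [1.9, -0.3, -2.1]
gripper_width: 45.5
t: 40.25
eef_pos: [548.5, 88.2, 116.7]
tool_rot: [2.221, -2.221, 0.001]
force: [0.4, 0.3, -2.6]
gripper_width: 45.2
t: 40.67
eef_pos: [543.8, 71.7, 116.3]
tool_rot: [-2.223, 2.219, 0.0]
force: [-0.7, 0.1, -2.4]
gripper_width: 45.8
pos [543.8  71.7 116.3] yaw -89.9 F [-0.7  0.1 -2.4] w 45.8 t 40.67
travel [0.0057 0.0008 0.0603]
rot [-0.0001  0.0006  0.0018]
```

View pics/w16.png

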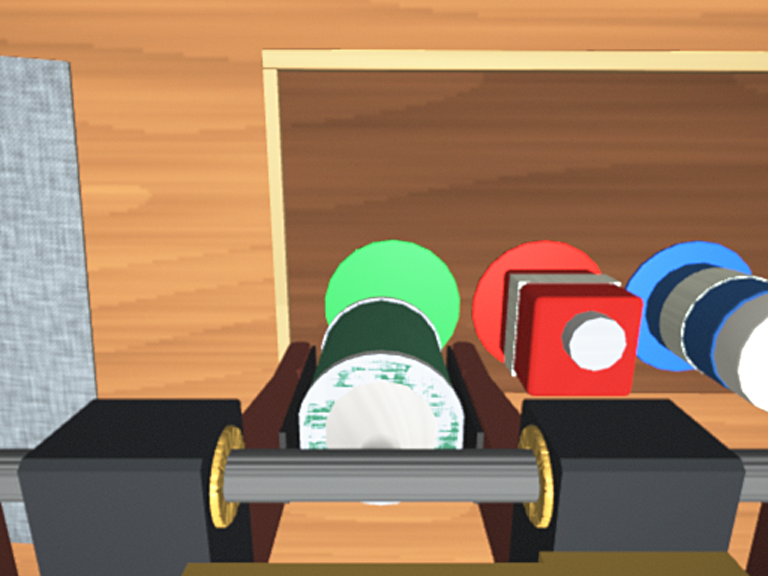

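The can is held upright over green (393,290). The tin stands squarely on red, with its base edges visible.

```bash
python3 - <<'E'
from h import *
c=arm.camera("wrist")
p=lambda l,z: world(c,np.array(l)/1.5,z).round(1)[:,:2].tolist()
print("can far rim",p([[382,352]],137.5),"sides",p([[299,415],[465,415]],137.5))
print("tin base",p([[507,271],[619,275],[515,376]],15),"top",p([[531,284],[641,290],[636,395],[527,395]],71))
im=c["image"]; h=cv2.cvtColor(im,cv2.COLOR_RGB2HSV).astype(int);H,S,V=h[...,0],h[...,1],h[...,2]
move([543,66,56],-90)
E
```

```text
can far rim [[566.9, 71.3]] sides [[548.4, 94.0], [548.5, 48.6]]
tin base [[561.5, 7.9], [559.6, -48.9], [504.0, -0.4]] top [[568.8, 12.7], [566.5, -30.7], [521.1, -35.0], [521.1, 10.5]]
pos [543.7  71.7 116. ] yaw -89.87 F [-0.6 -0.8 -1.6] w 45.8 t 40.77
travel [0.0057 0.0007 0.06  ]
rot [0.0003 0.0003 0.0023]
```

```bash
python3 -m pendant '[{"travel":[0.0055,0.001,0.015],"rot":[0,0,0],"jaw":0.7},{"travel":[0.0055,0.001,0.035],"rot":[0,0,0],"jaw":0.7},{"travel":[0.0055,0.001,0.048],"rot":[0,0,0],"jaw":0.7},{"travel":[0.0055,0.001,0.055],"rot":[0,0,0],"jaw":0.7},{"travel":[0.0055,0.001,0.057],"rot":[0,0,0],"jaw":0.7}]'
python3 -m pendant '[{"travel":[0,0,0.001],"rot":[0,0,0],"jaw":0.7},{"travel":[0,0,0.002],"rot":[0,0,0],"jaw":0.7},{"travel":[0,0,0.002],"rot":[0,0,0],"jaw":0.7}]'
python3 -m pendant '[{"travel":[0,0,0.001],"rot":[0,0,0],"jaw":0.7},{"travel":[0,0,0.001],"rot":[0,0,0],"jaw":0.7},{"travel":[0,0,0.001],"rot":[0,0,0],"jaw":0.7}]'
```

```text
t: 41.18
eef_pos: [541.5, 65.5, 57.0]
tool_rot: [2.221, -2.218, -0.004]
force: [-0.1, 0.2, -2.9]
gripper_width: 45.5
t: 41.43
eef_pos: [543.1, 65.2, 58.0]
tool_rot: [-2.222, 2.22, -0.002]
force: [1.1, 0.7, -1.9]
gripper_width: 45.8
t: 41.68
eef_pos: [542.7, 65.1, 56.6]
tool_rot: [-2.222, 2.22, -0.001]
force: [-0.1, 1.0, -2.5]
gripper_width: 45.6
```

```bash
python3 -m pendant '[{"travel":[-0.0006,0,0.001],"rot":[0,0,0],"jaw":0.7},{"travel":[-0.0006,0,0.001],"rot":[0,0,0],"jaw":0.7},{"travel":[-0.0006,0,0.001],"rot":[0,0,0],"jaw":0.7}]'
python3 -m pendant '[{"travel":[0,0,0.001],"rot":[0,0,0],"jaw":0.7},{"travel":[0,0,0.001],"rot":[0,0,0],"jaw":0.7},{"travel":[0,0,0.001],"rot":[0,0,0],"jaw":0.7}]'
```

```text
t: 41.93
eef_pos: [542.9, 65.3, 56.3]
tool_rot: [-2.222, 2.221, -0.002]
force: [-3.4, -2.6, 5.1]
gripper_width: 45.5
t: 42.18
eef_pos: [542.9, 65.3, 56.3]
tool_rot: [-2.222, 2.22, -0.002]
force: [-5.6, -3.1, 10.1]
gripper_width: 45.7
```

```bash
python3 -m pendant '[{"travel":[0,0,-0.001],"rot":[0,0,0],"jaw":0.44},{"travel":[0,0,-0.001],"rot":[0,0,0],"jaw":0.38},{"travel":[0,0,-0.001],"rot":[0,0,0],"jaw":0.32},{"travel":[0,0,-0.001],"rot":[0,0,0],"jaw":0.3}]'
python3 -m pendant '[{"travel":[0,0,-0.02],"rot":[0,0,0],"jaw":0.3},{"travel":[0,0,-0.05],"rot":[0,0,0],"jaw":0.3},{"travel":[0,0,-0.09],"rot":[0,0,0],"jaw":0.3},{"travel":[0.01,0.01,-0.12],"rot":[0,0,0],"jaw":0.3},{"travel":[0.03,0.04,-0.15],"rot":[0,0,0],"jaw":0.3}]'
python3 -m pendant '[{"travel":[0.03,0.02,-0.03],"rot":[0,0,0],"jaw":0.27},{"travel":[0.045,0.03,-0.06],"rot":[0,0,0],"jaw":0.27},{"travel":[0.045,0.03,-0.09],"rot":[0,0,0],"jaw":0.27},{"travel":[0.045,0.03,-0.09],"rot":[0,0,0],"jaw":0.27},{"travel":[0.045,0.03,-0.09],"rot":[0,0,0],"jaw":0.27}]'
python3 - <<'E'
from h import *
c=snap("wrist","w17"); np.savez("w17c.npz",mtx=c["mtx"],rvec=c["rvec"],tvec=c["tvec"],im=c["image"])
for n,z in(("jar_mid",50),("tin_mid",43),("can_mid",45)):
    for d in arm.tip_of("wrist",n)[:1]: print(n,round(d["conf"],2),world(c,d["at"],z)[0].round(1))
im=c["image"]; h=cv2.cvtColor(im,cv2.COLOR_RGB2HSV).astype(int);H,S,V=h[...,0],h[...,1],h[...,2]
print("g",circ(c,big((H>45)&(H<75)&(S>130)&(V>150)),15),"b",circ(c,big((H>95)&(H<120)&(S>130)&(V>150)),15))
move([543,66,56],-90)
E
```

```text
t: 42.52
eef_pos: [542.4, 65.8, 54.7]
tool_rot: [2.222, -2.22, -0.001]
force: [0.3, 0.1, -0.8]
gripper_width: 60.7
t: 42.93
eef_pos: [507.0, 38.7, 203.4]
tool_rot: [-2.223, 2.217, -0.001]
force: [0.5, -0.9, 1.1]
gripper_width: 61.7
t: 43.35
eef_pos: [476.5, -7.4, 293.9]
tool_rot: [-2.219, 2.219, -0.005]
force: [0.0, -0.2, -1.8]
gripper_width: 63.9
jar_mid 0.84 [542.7 -86.3  50. ]
tin_mid 0.6 [543.7 -18.   43. ]
can_mid 0.62 [542.8  63.2  45. ]
g (542.7, 65.9, 69.1) b (542.3, -86.1, 69.4)
pos [475.7  -6.8 289.6] yaw -89.92 F [ 0.6 -0.5 -0.1] w 64.3 t 43.55
travel [-0.0726 -0.0682  0.2334]
rot [0.0035 0.0004 0.0014]
```

View pics/w17.png

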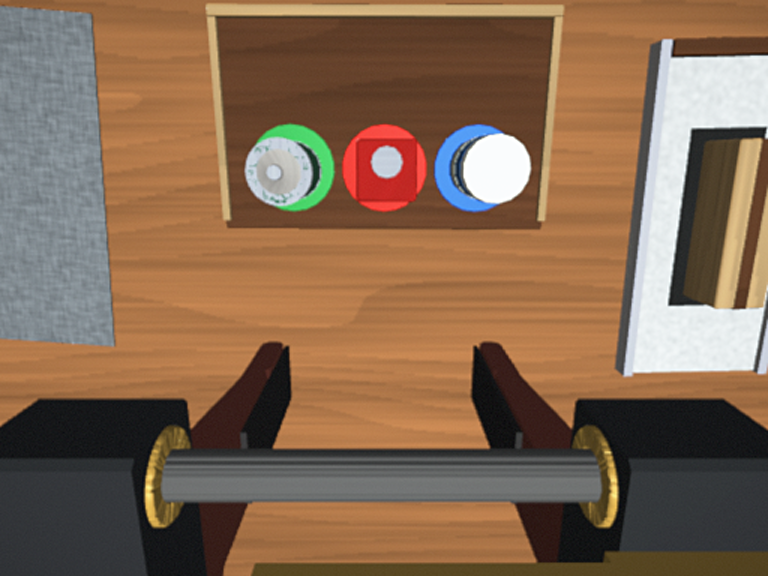

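All three stand upright on their own colours: can (280,172), tin (387,170), jar (496,168). The tin is nearly under the camera, so I'll check it precisely.

```bash
python3 - <<'E'
from h import *
c=dict(np.load("w17c.npz")); im=c["im"]
p=lambda l,z: world(c,np.array(l)/1.5,z).round(1)[:,:2]
cv2.imwrite("pics/z17.png",cv2.resize(im[75:150,150:370],None,fx=3.6,fy=3.6,interpolation=cv2.INTER_CUBIC)[:,:,::-1])
h=cv2.cvtColor(im,cv2.COLOR_RGB2HSV).astype(int);H,S,V=h[...,0],h[...,1],h[...,2]
red=((H<4)|(H>175))&(S>180); print("pad",circ(c,big(red),15))
print("tin",p([[357,138],[418,138],[418,203],[357,203]],71).mean(0))
m=(S<30)&(V>215); m[:,370:]=0; m[:80]=0;m[150:]=0; m[:,:300]=0; print("jar",circ(c,big(m),85))
print("spout",p([[274,172]],91), "rim",p([[281,172]],75))
t=snap("top","t4")
E
```

```text
pad (541.9, -10.5, 70.9)
tin [541.2   -12.575]
jar (543.2, -87.1, 46.1)
spout [[541.   64.6]] rim [[540.6  63. ]]
```

View pics/z17.png

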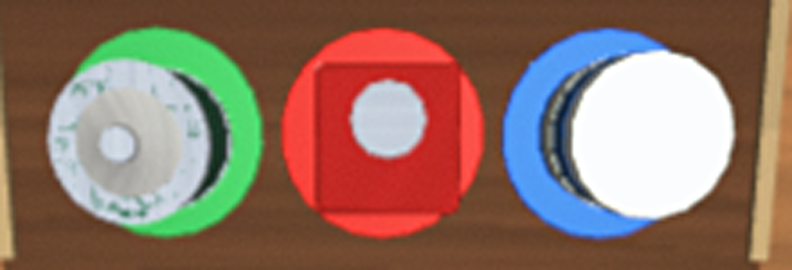

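View pics/t4.png

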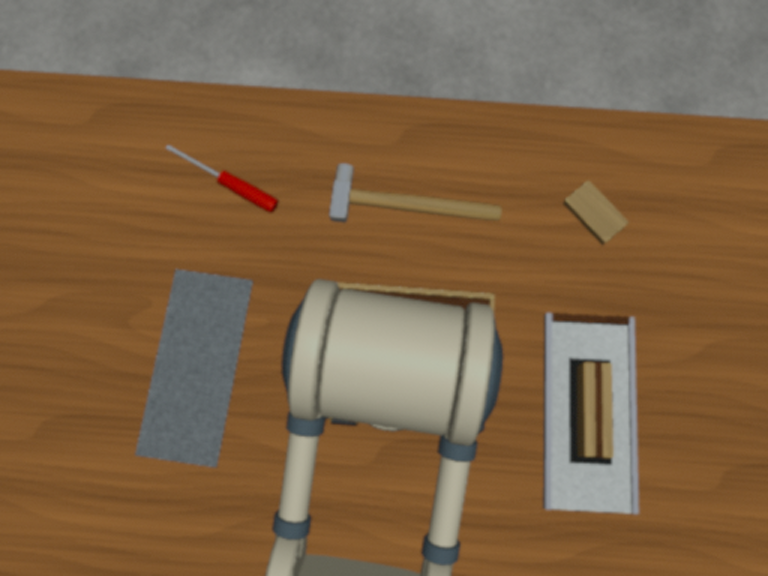

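```bash
python3 - <<'E'
from workcell import arm
print(arm.sense()["force"]); print(arm.sign_off())
E
```

```text
[-0.03305401  0.71934476  0.53974904]
the job is handed in; nothing more can be done
None
```

The job is done and handed in at about 44 s of the 141 s allowed; no verdict was reported.

I moved the can, tin and jar onto the grey mat, laid the blank on the sled strip, then put each container back on its own pad.

**Last checks:**
- **Blank:** flat and lengthwise, centre within about 0.5 mm of the strip's centre and about 0.1° off the sled's direction.
- **Jar:** about 1.4 mm from the centre of its pad.
- **Tin:** about 2 mm off its pad's centre.
- **Can:** the gripper let it go within 1 mm of centre, but the last camera estimates put it 2 to 4 mm off.
- **Overall:** all three containers stood upright when I handed in. The hammer looked unmoved in the top view, and the gripper was clear and touching nothing.

**Disagreements:** the trained network's last tin reading (18 mm to the right of the robot's axis, low confidence) conflicted with the direct corner measurement (12.6 mm). I trusted the corners, because the picture shows the tin nearly centred. I left the offsets of a few millimetres as they were rather than disturb the containers again.

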